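# Swap two full jars between their bench stops by sliding

## Robot

A 6-joint arm with a two-finger parallel gripper is mounted at the origin on the work surface. World frame = base frame: x ahead of the robot, y to its left, z up, the work surface at z = 0. Lengths are in m, angles in rad, forces in N, time in s.
With the tool pointing down it reaches from about 0.4 to 0.825 m from the base axis. Payload 7 kg.
Tool frame: the origin (TCP) lies midway between the tips of the shut fingers; the grasp point (between the pads) lies bot.tcp_to_grasp behind it (bot.tcp_to_grasp is the distance from the TCP to the grasp point, in m); z points along the fingers, y is the line along which they close (so a half turn about z gives the same grasp; the last joint's range is limited). The gripper opens to 85 mm and grips with 20 to 120 N. Pads are 22 mm wide; open, the fingers measure 114 mm over their backs; the gripper's body (76 mm by 85 mm) begins 54 mm behind the grasp point. The pads swing forward as they close: fully open they stand 13 mm farther back than shut.
Start: joints at [-0.969, 0.359, 0.012, 0, -1.224, -0.288], TCP at [0.208, -0.642, 0.231] pointing down, gripper open.
Joint ranges: [-3.07, 3.07], [-1.43, 2.12], [-1.02, 1.25], [-3.03, 1.67], [-3.05, -0], [-3.03, 3.03]. Speed limits (rad/s): [2.39, 2.39, 3.01, 3.14, 3.14, 3.14].

## Interface

Orientations are given as a unit quaternion [x, y, z, w].
In Python, from rig import bot gives the robot as it stands. The module is installed in compiled form; this text tells all that it offers.
- The arm moves only by the tool apply_moves, never from a script. Its argument "rows" is a list that holds one entry, the list of rows, each a list of 7 numbers: the shift along the tool's x, y, z normalised to -1 to 1, where 1 is 0.15 m, then the turn, a rotation vector about the tool's x, y, z normalised to -1 to 1, where 1 is 45 degrees, then the opening, from 0 (shut) to 1 (fully open). In form: [[[dx, dy, dz, wx, wy, wz, grip], ...]]. A call has 1 to 12 rows; each row shifts and turns the commanded pose from where the row before left it, along the tool's axes as they then stand; what a row does not reach is not made up. A row lasts 1/10 s, in which the tool goes at most 50 mm and 8.59 degrees, less where a joint would pass 70% of its speed; a pose out of reach is approached as far as the arm can. A call with a number of a shift or a turn outside -1 to 1 is refused whole. A call with a gripper value outside its range is refused whole. The fingers move at their own pace and stop on an object; "force" is the grip in N (left out, the last holds). Time passes only in rows, so rows that do not move let the fingers close. It gives the time, the measured TCP pose, the force, the opening and the grip force at its end, in the units of the state.
- bot.sense(): the state, without advancing time (a new reading comes with each control period).
- bot.read_camera(name): name is "side" or "top" or "wrist"; returns the picture (420x560x3 uint8, red, green, blue); there is no depth.
- bot.camera_params(name): a dict with "intrinsics" (3x3 intrinsics, pixels), "k1" (the pictures are not rectified: a ray, as slopes to the right and down, at radius r is drawn at 1 + k1 r^2 times it, then the intrinsics apply), "R" (3x3) and "t" (3): a world point X has camera coordinates R X + t. Camera axes: x right, y down, z forward; pixel columns grow to the right and rows downward; lengths in m; the calibration is good to about 2 mm. A picture is of the moment at which its call begins: read the wrist's pose just before it. camera_params takes no time and is no camera call; for the wrist camera it gives the pose at the moment of the call.
- bot.job_done(): hands the job in; it is judged then, once.
The state is a dict: "t": time; "joint_pos": joint angles; "joint_vel": joint speeds; "tau": joint torques, N m; "tool_pos": TCP position; "ee_rot": TCP orientation; "force": force on the tool from outside, world axes, zero at the start; "wrist_torque": the same for the moment, N m; "grip_width": finger opening in m; "finger_force": force on a finger pad.
Only numpy, scipy, OpenCV 4.12 (cv2) and the standard library are available. Lean on these libraries where they do the work, as an engineer would, in place of code of your own. Each camera call takes 0.05 s, during which the arm holds its last target. There are 200 camera calls.

## Task

Two wide amber jars, a tall one and a low one, stand in the two V-shaped steel stops on the lab bench. Swap them: slide each jar over the bench into the other's stop until it is fully home, upright and touching both walls of the V. They are full, so keep them on the bench without lifting or tipping them, and leave the other glassware and the spatula where they are.

Things in the scene. Friction and masses are not known exactly. Their poses are not given: they have to be found in the camera images.
- jar_tall: The taller full jar: round, amber glass with a black lid. Body 98 mm in diameter, straight-sided from the bench up to 58 mm, then a shoulder, a neck 68 mm wide and a lid 80 mm wide; 92 mm high in all, about 0.45 kg. Too wide to be gripped round the body. Origin: centre of its underside, z up. It starts home in one of the stops.
- jar_low: The lower full jar: round, amber glass with a flat black lid. Body 98 mm in diameter, straight-sided from the bench up to 42 mm, lid 90 mm wide; 56 mm high in all, about 0.3 kg. Too wide to be gripped round the body. Origin: centre of its underside, z up. It starts home in the other stop.
- stop_left: Left bottle stop (y above 0), fixed: two steel walls 14 mm high, 5 thick, 58 long, meeting in a 120 degree V. Origin: on the bench, where a jar's centre is when home (1 mm from both walls). The V opens along its own -x, towards the other stop and partly the robot, 60 degrees each side of that axis; its corner is 58 mm along +x, then a flat tab 4 mm high to 92 mm.
- stop_right: Right bottle stop (y below 0), fixed: two steel walls 14 mm high, 5 thick, 58 long, meeting in a 120 degree V. Origin: on the bench, where a jar's centre is when home (1 mm from both walls). The V opens along its own -x, towards the other stop and partly the robot, 60 degrees each side of that axis; its corner is 58 mm along +x, then a flat tab 4 mm high to 92 mm.
- beaker: Bystander: empty glass beaker, 68 mm in diameter, 85 mm high, standing beyond the stops, about midway. Origin: centre of its underside.
- dish: Bystander: closed glass Petri dish, 102 mm in diameter, 20 mm high, on the robot's left. Origin: centre of its underside.
- vial: Bystander: small glass weighing bottle, 40 mm in diameter, 50 mm high, on the robot's right. Origin: centre of its underside.
- spatula: Bystander: steel spatula, 180 mm long, lying on the bench to the right. Origin: on the bench under its middle.
- bottle_a: Bystander: amber reagent bottle, 86 mm in diameter, 170 mm high, beyond the left stop. Origin: centre of its underside.
- bottle_b: Bystander: the same kind of bottle, 86 mm in diameter, 170 mm high, farther left and nearer. Origin: centre of its underside.
Not all that is in view belongs to the job. Leave any brown or purple look-alike of the jar_low alone.

How it is judged:
By the outcome, as a careful person would: the job done as asked, in the order asked, and still so for the second after the job is handed in, with the robot touching nothing.
It also fails if it takes over 61 s, if anything falls off the work surface, if the arm or the gripper's body presses on something with over 40 N, if the wrist force passes 120 N, or if a joint passes its speed limit or range.

## Working session

There is one attempt and no reset: what is moved stays moved. The work goes in short steps, Python scripts to look and compute and a tool call to move; the robot and the scene stay as the last step left them, time stands still between calls to the robot, and variables do not carry over. Pictures are saved under pics/ and viewed, at most 11 in all, crops included, and the job is handed in when it is done.

Besides the shell and the picture viewer there is one more tool, called as name(argument=value, ...) on one line, values as JSON. apply_moves: Moves the arm, as the interface text tells. Its arguments: {"type":"object","properties":{"rows":{"type":"array","items":{"type":"array","items":{"type":"array","items":{"type":"number","minimum":-1,"maximum":1}}}},"force":{"type":"number"}},"required":["rows"]}

```bash
mkdir -p pics; cat > h.py <<'E'
import numpy as np,cv2
from rig import bot
def snap(n,f):
    p=bot.camera_params(n); im=bot.read_camera(n); cv2.imwrite(f'pics/{f}.png',im[:,:,::-1]); return im,p
def ray(p,uv):
    K=np.array(p['intrinsics']);R=np.array(p['R']);t=np.array(p['t'])
    d=np.linalg.solve(K,[uv[0],uv[1],1.])[:2]; s=d.copy()
    for _ in range(30): s=d/(1+p['k1']*(s@s))
    return -R.T@t, R.T@np.array([s[0],s[1],1.])
def onz(p,uv,z):
    o,v=ray(p,uv); return o+v*(z-o[2])/v[2]
def proj(p,X):
    c=np.array(p['R'])@np.asarray(X,float)+np.array(p['t']); s=c[:2]/c[2]; s=s*(1+p['k1']*(s@s))
    K=np.array(p['intrinsics']); return (K@[s[0],s[1],1])[:2]
E
python3 - <<'E'
from h import *
a,p=snap('top','top0'); b,q=snap('side','side0')
for x in (p,q): print({k:np.round(v,4).tolist() for k,v in x.items()}, np.round(ray(x,(280,210)),3).tolist())
s=bot.sense(); print(s['t'],s['tool_pos'],s['ee_rot'],bot.tcp_to_grasp,s['grip_width'])
E
```

```text
{'intrinsics': [[399.9119, 0.0, 276.7586], [0.0, 399.9119, 217.3588], [0.0, 0.0, 1.0]], 'k1': -0.056, 'R': [[-0.0244, -0.9996, 0.0134], [-0.9942, 0.0229, -0.1051], [0.1048, -0.0159, -0.9944]], 't': [0.0435, 0.5242, 0.9898]} [[0.418, 0.047, 1.039], [0.123, -0.024, -0.992]]
{'intrinsics': [[404.1337, 0.0, 277.5162], [0.0, 404.1337, 207.9946], [0.0, 0.0, 1.0]], 'k1': -0.0832, 'R': [[-0.882, -0.4713, -0.0002], [-0.2863, 0.536, -0.7942], [0.3744, -0.7004, -0.6076]], 't': [0.4922, 0.183, 1.0325]} [[0.1, 0.857, 0.773], [0.368, -0.701, -0.612]]
0.1 [ 0.20820242 -0.64163301  0.23044478] [-1.56188967e-01  9.87726904e-01  7.31702620e-04 -1.87504573e-04] 0.0187 0.0854860355164073
```

View pics/top0.png

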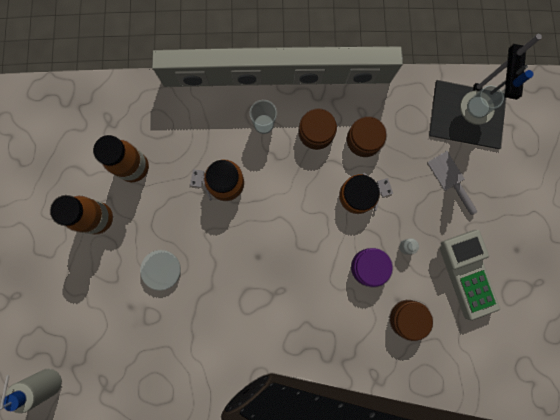

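View pics/side0.png

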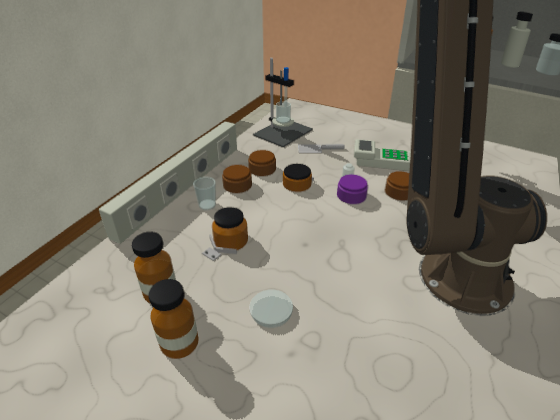

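```bash
python3 - <<'E'
import cv2
a=cv2.imread('pics/top0.png');b=cv2.imread('pics/side0.png')
cv2.imwrite('pics/c1.png',cv2.resize(cv2.convertScaleAbs(a[140:240,170:430],alpha=1.6),None,fx=3,fy=3,interpolation=cv2.INTER_CUBIC))
cv2.imwrite('pics/c2.png',cv2.resize(cv2.convertScaleAbs(b[140:270,150:350],alpha=1.5),None,fx=4,fy=4,interpolation=cv2.INTER_CUBIC))
E
```

```text
(no output)
```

View pics/c1.png

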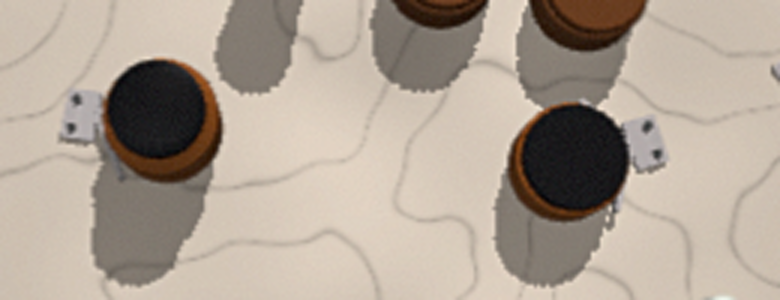

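View pics/c2.png

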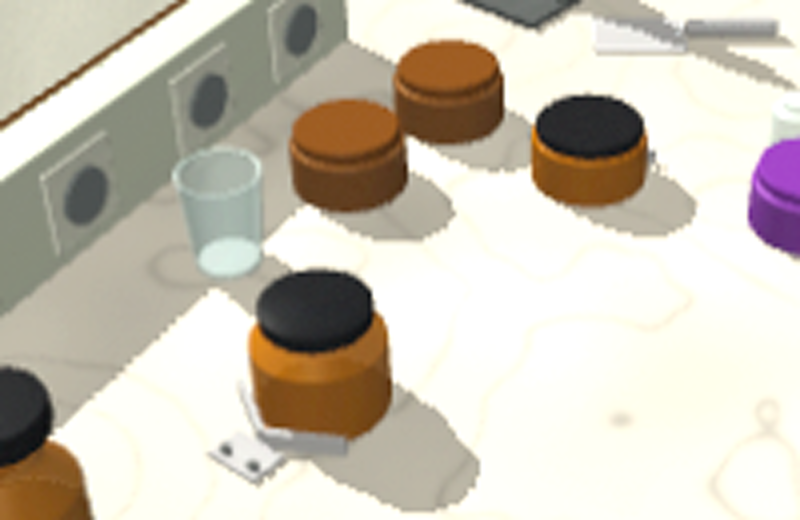

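```bash
cat >> h.py <<'E'
def tri(rs):
    A=0;b=0
    for o,d in rs:
        d=d/np.linalg.norm(d);M=np.eye(3)-np.outer(d,d);A=A+M;b=b+M@o
    return np.linalg.solve(A,b)
E
python3 - <<'E'
from h import *
p=bot.camera_params('top');q=bot.camera_params('side')
c1=lambda u,v:((u+.5)/3-.5+170,(v+.5)/3-.5+140)
c2=lambda u,v:((u+.5)/4-.5+150,(v+.5)/4-.5+140)
for n,u,v,h,td in (('tall',c1(156,108),c2(315,303),.092,c1(65,114)),('low',c1(575,157),c2(589,126),.056,c1(660,141))):
    X=tri([ray(p,u),ray(q,v)]); T=onz(p,u,h); S=onz(q,v,h); E=onz(p,td,.004)
    print(n,X.round(4),'top@h',T.round(4),'side@h',S.round(4),'tabend',E.round(4))
    d=(E-(T+S)/2)[:2]; print(np.linalg.norm(d),np.degrees(np.arctan2(d[1],d[0])))
for n,uv,z in (('brown1',(318,126),.056),('brown2',(367,134),.056),('purple',(373,266),.056),('brown3',(413,319),.056),('dish',(160,270),.02),('vial',(411,245),.05),('beaker',(263,124),0),('bottA',(109,151),.17),('bottB',(66,211),.17)):
    print(n,onz(p,uv,z).round(3))
# tab end left in side view corners
print(onz(q,c2(235,465),.004))
E
```

```text
tall [0.6226 0.1625 0.0904] top@h [0.6222 0.1623 0.092 ] side@h [0.6214 0.1641 0.092 ] tabend [0.6376 0.2528 0.004 ]
0.09102355106462089 79.96689882580002
low [ 0.5819 -0.1823  0.0524] top@h [ 0.581  -0.1816  0.056 ] side@h [ 0.5798 -0.177   0.056 ] tabend [ 0.6023 -0.27    0.004 ]
0.0933616979105949 -76.41995316745046
brown1 [ 0.753 -0.079  0.056]
brown2 [ 0.73  -0.204  0.056]
purple [ 0.396 -0.202  0.056]
brown3 [ 0.265 -0.295  0.056]
dish [0.399 0.33  0.02 ]
vial [ 0.446 -0.302  0.05 ]
beaker [0.781 0.061 0.   ]
bottA [0.668 0.405 0.17 ]
bottB [0.535 0.498 0.17 ]
[0.63847064 0.2484817  0.004     ]
```

```bash
cat >> h.py <<'E'
from scipy.spatial.transform import Rotation as Ro
def yaw(s):
    x=Ro.from_quat(s['ee_rot']).as_matrix()[:,0]; return np.degrees(np.arctan2(x[1],x[0]))
def plan(wps,cmd=None):
    """wps: (x,y,z,yaw_deg,rows,grip); rounded rows with error feedback, tool pointing down"""
    s=bot.sense(); pos=np.array(cmd[:3] if cmd else s['tool_pos'],float); y=cmd[3] if cmd else yaw(s)
    out=[]
    for *P,ye,n,g in wps:
        p0=pos.copy();y0=y;dy=(ye-y0+180)%360-180
        for i in range(1,n+1):
            c,sn=np.cos(np.radians(y)),np.sin(np.radians(y)); R=np.array([[c,sn,0],[sn,-c,0],[0,0,-1]])
            u=np.round(R.T@(p0+(np.array(P)-p0)*i/n-pos)/.15/.005)*.005
            w=np.round(-(y0+dy*i/n-y)/45/.005)*.005
            pos=pos+R@u*.15; y-=w*45; assert abs(w)<=.19 and np.linalg.norm(u)<=.333,(u,w)
            out.append([*[float(round(a,3))+0 for a in u],0,0,round(float(w),3)+0,g])
    for i in range(0,len(out),12): print(str([out[i:i+12]]).replace(' ',''))
    print('end',pos.round(4),round(y,2))
def st():
    s=bot.sense(); print(round(s['t'],2),np.round(s['tool_pos'],4),round(yaw(s),2),'F',np.round(s['force'],1),'w',round(s['grip_width'],4),'tilt',round(Ro.from_quat(s['ee_rot']).as_matrix()[2,2],4))
E
python3 - <<'E'
from h import *
plan([(.43,-.42,.2,-120,8,.8),(.5945,-.239,.13,-77,6,.8),(.5945,-.239,.06,-77,3,.8),(.5945,-.239,.018,-77,3,.8)])
E
```

```text
[[[-0.235,0.12,0.025,0,0,-0.115,0.8],[-0.24,0.095,0.025,0,0,-0.12,0.8],[-0.25,0.075,0.025,0,0,-0.115,0.8],[-0.255,0.05,0.025,0,0,-0.115,0.8],[-0.26,0.03,0.025,0,0,-0.12,0.8],[-0.265,0.0,0.025,0,0,-0.115,0.8],[-0.26,-0.02,0.03,0,0,-0.115,0.8],[-0.255,-0.045,0.025,0,0,-0.12,0.8],[-0.265,-0.06,0.075,0,0,-0.16,0.8],[-0.26,-0.09,0.08,0,0,-0.16,0.8],[-0.24,-0.12,0.075,0,0,-0.155,0.8],[-0.225,-0.15,0.08,0,0,-0.16,0.8]]]
[[[-0.21,-0.18,0.075,0,0,-0.16,0.8],[-0.18,-0.2,0.08,0,0,-0.16,0.8],[0.0,0.0,0.155,0,0,0.0,0.8],[0.0,0.0,0.155,0,0,0.0,0.8],[0.0,0.0,0.155,0,0,0.0,0.8],[0.0,0.0,0.095,0,0,0.0,0.8],[0.0,0.0,0.095,0,0,0.0,0.8],[0.0,0.0,0.09,0,0,0.0,0.8]]]
end [ 0.5944 -0.2391  0.0182] -76.98
```

apply_moves(rows=[[[-0.235,0.12,0.025,0,0,-0.115,0.8],[-0.24,0.095,0.025,0,0,-0.12,0.8],[-0.25,0.075,0.025,0,0,-0.115,0.8],[-0.255,0.05,0.025,0,0,-0.115,0.8],[-0.26,0.03,0.025,0,0,-0.12,0.8],[-0.265,0.0,0.025,0,0,-0.115,0.8],[-0.26,-0.02,0.03,0,0,-0.115,0.8],[-0.255,-0.045,0.025,0,0,-0.12,0.8],[-0.265,-0.06,0.075,0,0,-0.16,0.8],[-0.26,-0.09,0.08,0,0,-0.16,0.8],[-0.24,-0.12,0.075,0,0,-0.155,0.8],[-0.225,-0.15,0.08,0,0,-0.16,0.8]]])

```text
t: 1.3
tool_pos: [0.5404, -0.2987, 0.1535]
ee_rot: [-0.7, 0.714, 0.0, -0.0]
force: [1.2, -1.1, 0.3]
grip_width: 0.0684
finger_force: 0.0
```

```bash
python3 - <<'E'
from h import *
st()
plan([(.5945,-.239,.13,-77,3,.8),(.5945,-.239,.018,-77,5,.8)])
E
```

```text
1.3 [ 0.5404 -0.2987  0.1535] -91.08 F [ 1.2 -1.1  0.3] w 0.0684 tilt -1.0
[[[-0.135,-0.12,0.05,0,0,-0.105,0.8],[-0.125,-0.125,0.055,0,0,-0.105,0.8],[-0.115,-0.14,0.05,0,0,-0.105,0.8],[0.0,0.0,0.15,0,0,0.0,0.8],[0.0,0.0,0.15,0,0,0.0,0.8],[0.0,0.0,0.15,0,0,0.0,0.8],[0.0,0.0,0.15,0,0,0.0,0.8],[0.0,0.0,0.15,0,0,0.0,0.8]]]
end [ 0.5946 -0.2388  0.0177] -76.91
```

apply_moves(rows=[[[-0.135,-0.12,0.05,0,0,-0.105,0.8],[-0.125,-0.125,0.055,0,0,-0.105,0.8],[-0.115,-0.14,0.05,0,0,-0.105,0.8],[0,0,0.15,0,0,0,0.8],[0,0,0.15,0,0,0,0.8],[0,0,0.15,0,0,0,0.8],[0,0,0.15,0,0,0,0.8],[0,0,0.15,0,0,0,0.8],[0,0,0,0,0,0,0.8]]])

```text
t: 2.2
tool_pos: [0.5915, -0.24, 0.0148]
ee_rot: [0.781, -0.624, -0.003, 0.001]
force: [0.1, -0.2, -0.2]
grip_width: 0.0684
finger_force: 0.0
```

```bash
python3 - <<'E'
from h import *
st(); snap('side','side1')
# contact offset .046 : fork = jar - .046 d
f=lambda j,d:(j[0]-.046*np.cos(np.radians(d)),j[1]-.046*np.sin(np.radians(d)))
plan([(*f((.581,-.181),103),.018,-77,2,.8),(*f((.561,-.093),103),.018,-77,6,.8),(*f((.545,-.07),133),.018,-47,4,.8),(*f((.455,0),133),.018,-47,7,.8),(*f((.455,0),133),.018,-47,2,.8)])
E
```

```text
2.2 [ 0.5915 -0.24    0.0148] -77.24 F [ 0.1 -0.2 -0.2] w 0.0684 tilt -1.0
[[[-0.05,-0.005,-0.005,0,0,0.0,0.8],[-0.045,-0.005,-0.005,0,0,-0.005,0.8],[-0.1,0.0,0.0,0,0,0.0,0.8],[-0.1,0.0,0.0,0,0,0.0,0.8],[-0.1,0.0,0.0,0,0,0.0,0.8],[-0.1,-0.005,0.0,0,0,0.0,0.8],[-0.105,0.0,0.0,0,0,0.0,0.8],[-0.1,0.0,0.0,0,0,0.0,0.8],[-0.055,-0.02,0.0,0,0,-0.165,0.8],[-0.05,-0.03,0.0,0,0,-0.17,0.8],[-0.045,-0.03,0.0,0,0,-0.165,0.8],[-0.04,-0.04,0.0,0,0,-0.165,0.8]]]
[[[-0.105,0.015,0.0,0,0,0.0,0.8],[-0.11,0.02,0.0,0,0,0.0,0.8],[-0.105,0.015,0.0,0,0,0.0,0.8],[-0.11,0.02,0.0,0,0,0.0,0.8],[-0.105,0.015,0.0,0,0,0.0,0.8],[-0.11,0.02,0.0,0,0,0.0,0.8],[-0.105,0.015,0.0,0,0,0.0,0.8],[0.0,0.0,0.0,0,0,0.0,0.8],[0.0,0.0,0.0,0,0,0.0,0.8]]]
end [ 0.4864 -0.0337  0.0182] -47.05
```

View pics/side1.png

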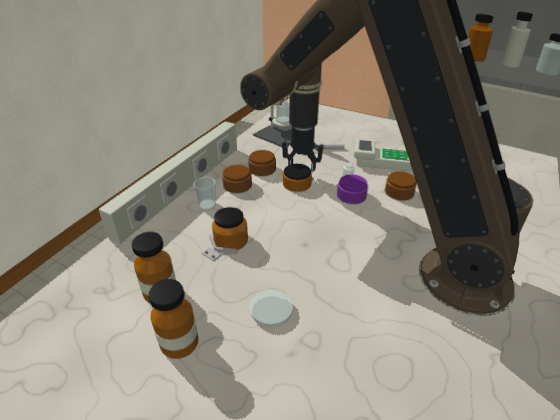

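apply_moves(rows=[[[-0.05,-0.005,-0.01,0,0,0,0.8],[-0.045,-0.005,-0.01,0,0,-0.005,0.8],[-0.1,0,0,0,0,0,0.8],[-0.1,0,0,0,0,0,0.8],[-0.1,0,0,0,0,0,0.8],[-0.1,-0.005,0,0,0,0,0.8],[-0.105,0,0,0,0,0,0.8],[-0.1,0,0,0,0,0,0.8],[-0.055,-0.02,0,0,0,-0.165,0.8],[-0.05,-0.03,0,0,0,-0.17,0.8],[-0.045,-0.03,0,0,0,-0.165,0.8],[-0.04,-0.04,0,0,0,-0.165,0.8]]])

```text
t: 3.45
tool_pos: [0.5779, -0.1024, 0.0219]
ee_rot: [0.918, -0.396, 0.001, -0.0]
force: [1.5, -2.5, 1.4]
grip_width: 0.0681
finger_force: 1.3
```

```bash
python3 - <<'E'
from h import *
st(); snap('top','top1')
f=lambda j,d:(j[0]-.046*np.cos(np.radians(d)),j[1]-.046*np.sin(np.radians(d)))
plan([(*f((.455,0),133),.018,-47,7,.8),(*f((.455,0),133),.018,-47,1,.8)])
E
```

```text
3.45 [ 0.5779 -0.1024  0.0219] -46.7 F [ 1.5 -2.5  1.4] w 0.0681 tilt -1.0
[[[-0.105,0.02,0.005,0,0,0.0,0.8],[-0.11,0.015,0.0,0,0,0.005,0.8],[-0.105,0.02,0.005,0,0,0.0,0.8],[-0.11,0.02,0.005,0,0,0.005,0.8],[-0.105,0.02,0.005,0,0,0.0,0.8],[-0.105,0.015,0.0,0,0,0.005,0.8],[-0.11,0.02,0.005,0,0,0.0,0.8],[0.0,0.0,0.0,0,0,0.0,0.8]]]
end [ 0.4864 -0.0333  0.018 ] -46.91
```

View pics/top1.png

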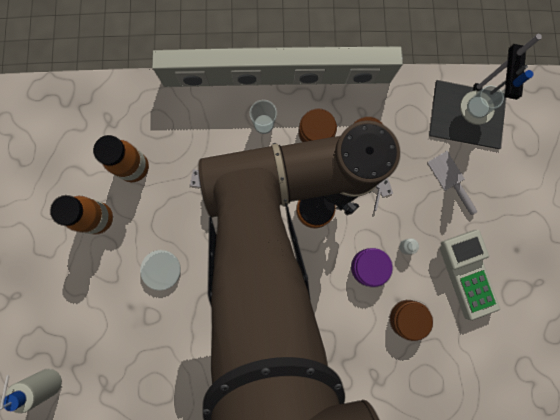

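apply_moves(rows=[[[-0.105,0.02,0.005,0,0,0,0.8],[-0.11,0.015,0,0,0,0.005,0.8],[-0.105,0.02,0.005,0,0,0,0.8],[-0.11,0.02,0.005,0,0,0.005,0.8],[-0.105,0.02,0.005,0,0,0,0.8],[-0.105,0.015,0,0,0,0.005,0.8],[-0.09,0.02,0.005,0,0,0,0.8],[0,0,0,0,0,0,0.8]]])

```text
t: 4.3
tool_pos: [0.4893, -0.035, 0.0186]
ee_rot: [0.914, -0.405, 0.001, -0.001]
force: [2.8, 0.1, 1.3]
grip_width: 0.0687
finger_force: 0.9
```

```bash
python3 - <<'E'
from h import *
st()
# back off then up then over to behind tall: d=-100, yaw=-100, offset .06
d=np.radians(-100); F=(.622-.06*np.cos(d),.163-.06*np.sin(d)); print(F)
s=bot.sense()['tool_pos']
plan([(s[0]+.02,s[1]-.02,.018,-47,2,.8),(s[0]+.02,s[1]-.02,.15,-47,4,.8),(.60,.10,.15,-80,5,.8),(*F,.14,-100,4,.8),(*F,.06,-100,3,.8)])
E
```

```text
4.3 [ 0.4893 -0.035   0.0186] -47.78 F [2.8 0.1 1.3] w 0.0687 tilt -1.0
(np.float64(0.6324188906600158), np.float64(0.2220884651807325))
[[[0.095,-0.005,0.0,0,0,-0.01,0.8],[0.095,-0.005,0.005,0,0,-0.005,0.8],[0.0,0.0,-0.22,0,0,0.0,0.8],[0.0,0.0,-0.22,0,0,0.0,0.8],[0.0,0.0,-0.22,0,0,0.0,0.8],[0.0,0.0,-0.22,0,0,0.0,0.8],[-0.07,-0.23,0.0,0,0,0.145,0.8],[-0.095,-0.22,0.0,0,0,0.145,0.8],[-0.12,-0.205,0.0,0,0,0.15,0.8],[-0.14,-0.195,0.0,0,0,0.145,0.8],[-0.165,-0.17,0.0,0,0,0.145,0.8],[-0.19,-0.09,0.015,0,0,0.11,0.8]]]
[[[-0.2,-0.07,0.02,0,0,0.115,0.8],[-0.205,-0.055,0.015,0,0,0.11,0.8],[-0.205,-0.04,0.015,0,0,0.11,0.8],[0.0,0.0,0.18,0,0,0.0,0.8],[0.0,0.0,0.175,0,0,0.0,0.8],[0.0,0.0,0.18,0,0,0.0,0.8]]]
end [0.6327 0.2219 0.0599] -99.98
```

apply_moves(rows=[[[0.095,-0.005,0,0,0,-0.01,0.8],[0.095,-0.005,0.005,0,0,-0.005,0.8],[0,0,-0.22,0,0,0,0.8],[0,0,-0.22,0,0,0,0.8],[0,0,-0.22,0,0,0,0.8],[0,0,-0.22,0,0,0,0.8],[-0.07,-0.23,0,0,0,0.145,0.8],[-0.095,-0.22,0,0,0,0.145,0.8],[-0.12,-0.205,0,0,0,0.15,0.8],[-0.14,-0.195,0,0,0,0.145,0.8],[-0.165,-0.17,0,0,0,0.145,0.8],[-0.19,-0.09,0.015,0,0,0.11,0.8]]])

```text
t: 5.5
tool_pos: [0.6077, 0.1305, 0.1458]
ee_rot: [0.736, -0.677, -0.0, 0.001]
force: [-0.2, -0.1, -0.1]
grip_width: 0.0684
finger_force: 0.0
```

apply_moves(rows=[[[-0.2,-0.07,0.02,0,0,0.115,0.8],[-0.205,-0.055,0.015,0,0,0.11,0.8],[-0.205,-0.04,0.015,0,0,0.11,0.8],[0,0,0,0,0,0,0.8],[0,0,0,0,0,0,0.8]]])

```text
t: 6.0
tool_pos: [0.631, 0.2211, 0.1378]
ee_rot: [-0.644, 0.765, 0.0, -0.001]
force: [-0.6, 0.3, 0.5]
grip_width: 0.0683
finger_force: 0.0
```

```bash
python3 - <<'E'
from h import *
st(); 
im,p=snap('wrist','w2'); im,p=snap('top','top2')
d=np.radians(-100); F=(.622-.06*np.cos(d),.163-.06*np.sin(d))
plan([(*F,.03,-100,6,.8),(*F,.03,-100,1,.8)])
cv2.imwrite('pics/tw2.png',cv2.resize(np.vstack([cv2.imread('pics/top2.png')[80:300,100:500],cv2.resize(cv2.imread('pics/w2.png'),(400,300))]),None,fx=1.15,fy=1.15))
E
```

```text
6.0 [0.631  0.2211 0.1378] -99.88 F [-0.6  0.3  0.5] w 0.0683 tilt -1.0
[[[-0.005,0.0,0.12,0,0,0.0,0.8],[0.0,0.0,0.12,0,0,0.0,0.8],[-0.005,0.0,0.12,0,0,0.0,0.8],[0.0,-0.005,0.125,0,0,0.0,0.8],[-0.005,0.0,0.12,0,0,0.0,0.8],[0.0,0.0,0.12,0,0,0.0,0.8],[0.0,0.0,0.0,0,0,0.0,0.8]]]
end [0.6325 0.222  0.0298] -99.93
```

View pics/tw2.png

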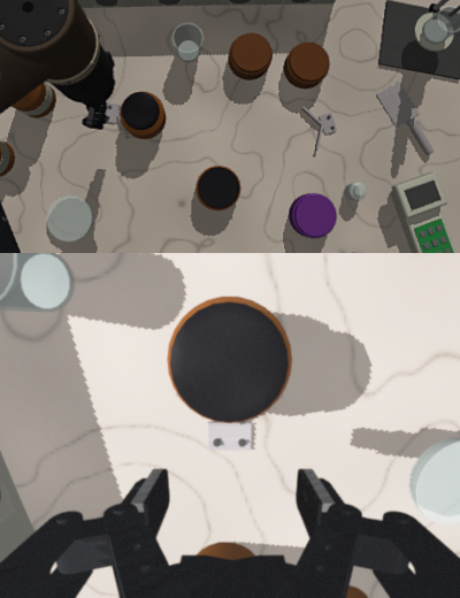

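apply_moves(rows=[[[-0.005,0,0.12,0,0,0,0.8],[0,0,0.12,0,0,0,0.8],[-0.005,0,0.12,0,0,0,0.8],[0,-0.005,0.125,0,0,0,0.8],[-0.005,0,0.12,0,0,0,0.8],[0,0,0.12,0,0,0,0.8],[0,0,0,0,0,0,0.8]]])

```text
t: 6.8
tool_pos: [0.6314, 0.2206, 0.028]
ee_rot: [-0.643, 0.766, 0.001, -0.002]
force: [-0.1, 0.0, 0.0]
grip_width: 0.0683
finger_force: 0.0
```

```bash
python3 - <<'E'
from h import *
st(); p=bot.camera_params('top')
a=onz(p,(362.6,173.9),.014)[:2];b=onz(p,(373.9,214.8),.014)[:2]; v=a-b
print(a,b,np.linalg.norm(v),np.degrees(np.arctan2(v[1],v[0]))-90,(a+b)/2)
# low parked
print('low',onz(p,(218/1.15+100,186/1.15+80),.056))
f=lambda j,d:(j[0]-.046*np.cos(np.radians(d)),j[1]-.046*np.sin(np.radians(d)))
plan([(*f((.622,.163),-100),.032,-100,2,.8),(*f((.563,-.085),-102),.032,-102,12,.8),(*f((.566,-.115),-77),.032,-77,4,.8),(*f((.576,-.160),-77),.032,-77,4,.8)])
E
```

```text
6.8 [0.6314 0.2206 0.028 ] -100.02 F [-0.1  0.   0. ] w 0.0683 tilt -1.0
[ 0.63588741 -0.19704489] [ 0.52734017 -0.22138689] 0.11124313943312464 -77.36038481274281 [ 0.58161379 -0.20921589]
low [0.46108668 0.00157606 0.056     ]
[[[0.04,0.0,-0.015,0,0,0.0,0.8],[0.04,-0.005,-0.01,0,0,0.0,0.8],[0.14,0.005,0.0,0,0,0.005,0.8],[0.145,0.01,0.0,0,0,0.0,0.8],[0.14,0.005,0.0,0,0,0.005,0.8],[0.14,0.005,0.0,0,0,0.005,0.8],[0.145,0.01,0.0,0,0,0.005,0.8],[0.14,0.005,0.0,0,0,0.0,0.8],[0.14,0.005,0.0,0,0,0.005,0.8],[0.145,0.005,0.0,0,0,0.005,0.8],[0.14,0.0,0.0,0,0,0.005,0.8],[0.14,0.005,0.0,0,0,0.0,0.8]]]
[[[0.145,0.005,0.0,0,0,0.005,0.8],[0.14,0.0,0.0,0,0,0.005,0.8],[0.055,0.02,0.0,0,0,-0.14,0.8],[0.055,0.02,0.0,0,0,-0.14,0.8],[0.05,0.03,0.0,0,0,-0.135,0.8],[0.045,0.035,0.0,0,0,-0.14,0.8],[0.075,0.0,0.0,0,0,0.0,0.8],[0.08,0.0,0.0,0,0,0.0,0.8],[0.075,0.0,0.0,0,0,0.0,0.8],[0.075,0.0,0.0,0,0,0.0,0.8]]]
end [ 0.5658 -0.1148  0.0317] -77.07
```

apply_moves(rows=[[[0.04,0,-0.015,0,0,0,0.8],[0.04,-0.005,-0.01,0,0,0,0.8],[0.08,0.005,0,0,0,0,0.8],[0.12,0,0,0,0,0,0.8],[0.14,0.005,0,0,0,0.005,0.8],[0.14,0.005,0,0,0,0.005,0.8],[0.145,0.005,0,0,0,0.005,0.8],[0.14,0.005,0,0,0,0,0.8],[0.14,0.005,0,0,0,0.005,0.8],[0.145,0.005,0,0,0,0.005,0.8]]])

```text
t: 7.8
tool_pos: [0.5999, 0.0564, 0.0358]
ee_rot: [-0.636, 0.772, -0.001, 0.002]
force: [1.7, 6.0, 2.6]
grip_width: 0.0685
finger_force: 2.8
```

```bash
python3 - <<'E'
from h import *
st(); p=bot.camera_params('top')
f=lambda j,d:(j[0]-.046*np.cos(np.radians(d)),j[1]-.046*np.sin(np.radians(d)))
s=bot.sense();print('jar est',f(s['tool_pos'],yaw(s)+180))
plan([(*f((.563,-.085),-102),.032,-102,6,.8),(*f((.562,-.115),-77),.032,-77,4,.8),(*f((.572,-.157),-77),.032,-77,4,.8)])
E
```

```text
7.8 [0.5999 0.0564 0.0358] -101.02 F [1.7 6.  2.6] w 0.0685 tilt -1.0
jar est (np.float64(0.5911206074421613), np.float64(0.011271694951732157))
[[[0.11,0.01,0.005,0,0,0.005,0.8],[0.11,0.01,0.005,0,0,0.0,0.8],[0.115,0.005,0.005,0,0,0.005,0.8],[0.11,0.01,0.0,0,0,0.005,0.8],[0.11,0.01,0.005,0,0,0.005,0.8],[0.11,0.005,0.005,0,0,0.0,0.8],[0.055,0.025,0.0,0,0,-0.14,0.8],[0.055,0.03,0.0,0,0,-0.135,0.8],[0.05,0.035,0.0,0,0,-0.14,0.8],[0.045,0.04,0.0,0,0,-0.14,0.8],[0.07,0.0,0.0,0,0,0.0,0.8],[0.075,0.0,0.0,0,0,0.0,0.8]]]
[[[0.07,0.0,0.0,0,0,0.0,0.8],[0.075,0.0,0.0,0,0,0.0,0.8]]]
end [ 0.5616 -0.1123  0.0321] -76.95
```

apply_moves(rows=[[[0.11,0.01,0.005,0,0,0.005,0.8],[0.11,0.01,0,0,0,0,0.8],[0.115,0.005,0.005,0,0,0.005,0.8],[0.11,0.01,0,0,0,0.005,0.8],[0.11,0.01,0,0,0,0.005,0.8],[0.11,0.005,0,0,0,0,0.8],[0.055,0.025,0,0,0,-0.14,0.8],[0.055,0.03,0,0,0,-0.135,0.8],[0.05,0.035,0,0,0,-0.14,0.8],[0.045,0.04,0,0,0,-0.14,0.8],[0,0,0,0,0,0,0.8]]])

```text
t: 8.9
tool_pos: [0.5519, -0.0698, 0.0347]
ee_rot: [0.784, -0.621, 0.002, -0.002]
force: [1.6, 4.8, 4.0]
grip_width: 0.0685
finger_force: 2.6
```

```bash
python3 - <<'E'
from h import *
st(); snap('top','top3')
f=lambda j,d:(j[0]-.046*np.cos(np.radians(d)),j[1]-.046*np.sin(np.radians(d)))
s=bot.sense();print('jar est',f(s['tool_pos'],yaw(s)+180))
plan([(*f((.572,-.165),-77),.032,-77,5,.8),(*f((.578,-.181),-77),.032,-77,4,.8)])
E
```

```text
8.9 [ 0.5519 -0.0698  0.0347] -76.74 F [1.6 4.8 4. ] w 0.0685 tilt -1.0
jar est (np.float64(0.562409668622324), np.float64(-0.11453213454112941))
[[[0.07,0.005,0.005,0,0,0.0,0.8],[0.065,0.0,0.0,0,0,0.0,0.8],[0.07,0.005,0.005,0,0,0.0,0.8],[0.07,0.0,0.005,0,0,0.0,0.8],[0.065,0.005,0.0,0,0,0.0,0.8],[0.03,-0.005,0.0,0,0,0.0,0.8],[0.03,-0.005,0.0,0,0,0.0,0.8],[0.025,0.0,0.0,0,0,0.0,0.8],[0.03,-0.005,0.0,0,0,0.0,0.8]]]
end [ 0.5675 -0.1362  0.0322] -76.89
```

View pics/top3.png

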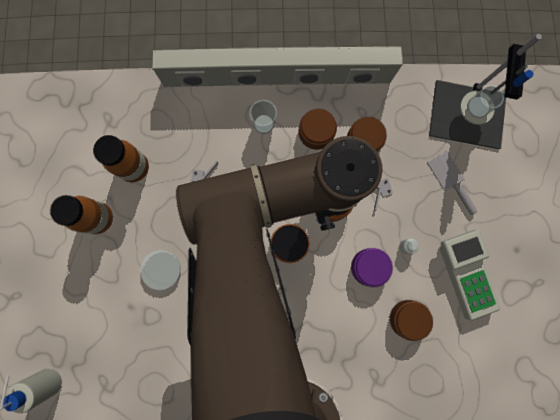

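apply_moves(rows=[[[0.07,0.005,0.005,0,0,0,0.8],[0.065,0,0,0,0,0,0.8],[0.07,0.005,0.005,0,0,0,0.8],[0.07,0,0.005,0,0,0,0.8],[0.065,0.005,0,0,0,0,0.8],[0.03,0,0,0,0,0,0.8],[0.02,0,0,0,0,0,0.8],[0.02,0,0,0,0,0,0.8],[0,0,0,0,0,0,0.8]]])

```text
t: 9.85
tool_pos: [0.5635, -0.1294, 0.0328]
ee_rot: [0.783, -0.622, 0.001, -0.002]
force: [-2.3, 12.5, 15.1]
grip_width: 0.0685
finger_force: 10.4
```

```bash
python3 - <<'E'
from h import *
st()
f=lambda j,d:(j[0]-.046*np.cos(np.radians(d)),j[1]-.046*np.sin(np.radians(d)))
s=bot.sense();print('jar est',f(s['tool_pos'],yaw(s)+180))
E
```

```text
9.85 [ 0.5635 -0.1294  0.0328] -76.94 F [-2.3 12.5 15.1] w 0.0685 tilt -1.0
jar est (np.float64(0.57388226453362), np.float64(-0.1741852102401237))
```

apply_moves(rows=[[[-0.02,0,-0.02,0,0,0,0.8],[0,0,0,0,0,0,0.8],[0.02,0,0,0,0,0,0.8],[0.01,0,0,0,0,0,0.8],[0,0,0,0,0,0,0.8]]])

```text
t: 10.35
tool_pos: [0.5628, -0.1316, 0.0336]
ee_rot: [0.783, -0.622, 0.0, -0.0]
force: [1.4, 5.6, 4.4]
grip_width: 0.0683
finger_force: 2.9
```

```bash
python3 - <<'E'
from h import *
st()
f=lambda j,d:(j[0]-.046*np.cos(np.radians(d)),j[1]-.046*np.sin(np.radians(d)))
s=bot.sense();print('jar est',f(s['tool_pos'],yaw(s)+180))
a,p=snap('side','side4');b,q=snap('top','top4')
p=bot.camera_params('wrist'); snap('wrist','w4')
cv2.imwrite('pics/c4.png',cv2.resize(np.hstack([cv2.resize(a[130:230,230:350],(360,300)),cv2.resize(b[140:240,300:420],(360,300))])[:,:,::-1],None,fx=1.1,fy=1.1))
E
```

```text
10.35 [ 0.5628 -0.1316  0.0336] -76.97 F [1.4 5.6 4.4] w 0.0683 tilt -1.0
jar est (np.float64(0.5731717641469541), np.float64(-0.1764026385239437))
```

View pics/c4.png

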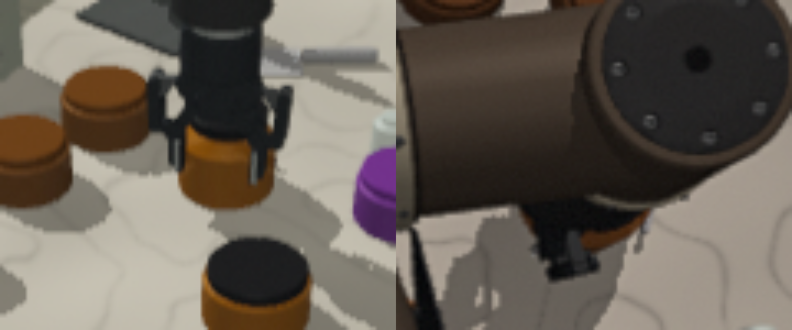

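apply_moves(rows=[[[0.01,0,0,0,0,0,0.8],[0.01,0,0,0,0,0,0.8],[0.01,0,0,0,0,0,0.8],[0,0,0,0,0,0,0.8]]])

```text
t: 10.9
tool_pos: [0.5633, -0.1358, 0.0335]
ee_rot: [0.783, -0.622, -0.0, -0.0]
force: [-0.7, 7.0, 6.1]
grip_width: 0.0683
finger_force: 4.0
```

apply_moves(rows=[[[0.01,0,0,0,0,0,0.8],[0.01,0,0,0,0,0,0.8],[0,0,0,0,0,0,0.8]]])

```text
t: 11.2
tool_pos: [0.5638, -0.1382, 0.0335]
ee_rot: [0.783, -0.622, -0.0, -0.0]
force: [-1.8, 10.4, 6.8]
grip_width: 0.0683
finger_force: 5.9
```

apply_moves(rows=[[[0.01,0,0,0,0,0,0.8],[0.01,0,0,0,0,0,0.8],[0,0,0,0,0,0,0.8]]])

```text
t: 11.5
tool_pos: [0.5641, -0.1388, 0.0336]
ee_rot: [0.782, -0.623, -0.001, -0.001]
force: [-4.8, 24.5, 13.0]
grip_width: 0.0684
finger_force: 12.5
```

apply_moves(rows=[[[0.01,0,0,0,0,0,0.8],[0.01,0,0,0,0,0,0.8],[0,0,0,0,0,0,0.8]]])

```text
t: 11.8
tool_pos: [0.5643, -0.1395, 0.0339]
ee_rot: [0.782, -0.623, -0.002, -0.002]
force: [-9.7, 40.4, 20.7]
grip_width: 0.0685
finger_force: 20.6
```

```bash
python3 - <<'E'
from h import *
s=bot.sense(); st()
plan([(.5625,-.132,.034,-77,2,.8),(.556,-.104,.034,-77,3,.8),(.556,-.104,.135,-77,3,.8),(.422,-.044,.12,-130,7,.8),(.422,-.044,.018,-130,5,.8),(.422,-.044,.018,-130,1,.8)],cmd=(.5653,-.145,.036,-77))
E
```

```text
11.8 [ 0.5643 -0.1395  0.0339] -77.07 F [-9.7 40.4 20.7] w 0.0685 tilt -1.0
[[[-0.045,0.0,0.005,0,0,0.0,0.8],[-0.045,0.0,0.01,0,0,0.0,0.8],[-0.065,0.0,0.0,0,0,0.0,0.8],[-0.06,0.0,0.0,0,0,0.0,0.8],[-0.065,0.0,0.0,0,0,0.0,0.8],[0.0,0.0,-0.225,0,0,0.0,0.8],[0.0,0.0,-0.225,0,0,0.0,0.8],[0.0,0.0,-0.225,0,0,0.0,0.8],[-0.085,0.11,0.015,0,0,0.17,0.8],[-0.07,0.125,0.015,0,0,0.165,0.8],[-0.05,0.125,0.015,0,0,0.17,0.8],[-0.035,0.135,0.01,0,0,0.17,0.8]]]
[[[-0.015,0.14,0.015,0,0,0.165,0.8],[0.0,0.14,0.015,0,0,0.17,0.8],[0.02,0.14,0.015,0,0,0.17,0.8],[0.0,0.0,0.135,0,0,0.0,0.8],[0.0,0.0,0.135,0,0,0.0,0.8],[0.0,0.0,0.14,0,0,0.0,0.8],[0.0,0.0,0.135,0,0,0.0,0.8],[0.0,0.0,0.135,0,0,0.0,0.8],[0.0,0.0,0.0,0,0,0.0,0.8]]]
end [ 0.422  -0.0439  0.018 ] -130.1
```

apply_moves(rows=[[[-0.045,0,0,0,0,0,0.8],[-0.045,0,0,0,0,0,0.8],[-0.065,0,0,0,0,0,0.8],[-0.06,0,0,0,0,0,0.8],[-0.065,0,0,0,0,0,0.8],[0,0,-0.225,0,0,0,0.8],[0,0,-0.225,0,0,0,0.8],[0,0,-0.225,0,0,0,0.8],[-0.085,0.11,0.015,0,0,0.17,0.8],[-0.07,0.125,0.015,0,0,0.165,0.8],[-0.05,0.125,0.015,0,0,0.17,0.8],[-0.035,0.135,0.01,0,0,0.17,0.8]]])

```text
t: 13.0
tool_pos: [0.4788, -0.0693, 0.1261]
ee_rot: [-0.59, 0.807, 0.0, -0.0]
force: [-0.5, -0.5, -1.2]
grip_width: 0.0681
finger_force: 0.0
```

apply_moves(rows=[[[-0.015,0.14,0.015,0,0,0.165,0.8],[0,0.14,0.015,0,0,0.17,0.8],[0.02,0.14,0.015,0,0,0.17,0.8],[0,0,0,0,0,0,0.8]]])

```text
t: 13.4
tool_pos: [0.4195, -0.0434, 0.1193]
ee_rot: [-0.42, 0.907, 0.0, -0.0]
force: [0.0, 0.1, 0.7]
grip_width: 0.0684
finger_force: 0.0
```

```bash
python3 - <<'E'
from h import *
st(); a,p=snap('top','top5'); b,q=snap('side','side5'); w,r=snap('wrist','w5')
cv2.imwrite('pics/c5.png',np.vstack([np.hstack([cv2.resize(a[140:260,180:420],(400,200)),cv2.resize(b[150:270,180:380],(400,200))]),np.hstack([cv2.resize(w,(480,360)),np.zeros((360,320,3),np.uint8)])])[:,:,::-1])
plan([(.422,-.044,.018,-130,5,.8)])
E
```

```text
13.4 [ 0.4195 -0.0434  0.1193] -130.29 F [0.  0.1 0.7] w 0.0684 tilt -1.0
[[[0.0,0.0,0.135,0,0,0.0,0.8],[0.0,0.0,0.135,0,0,0.0,0.8],[0.005,0.0,0.14,0,0,0.0,0.8],[0.0,0.0,0.135,0,0,0.0,0.8],[0.0,0.0,0.135,0,0,0.0,0.8]]]
end [ 0.4222 -0.0441  0.0179] -129.91
```

View pics/c5.png

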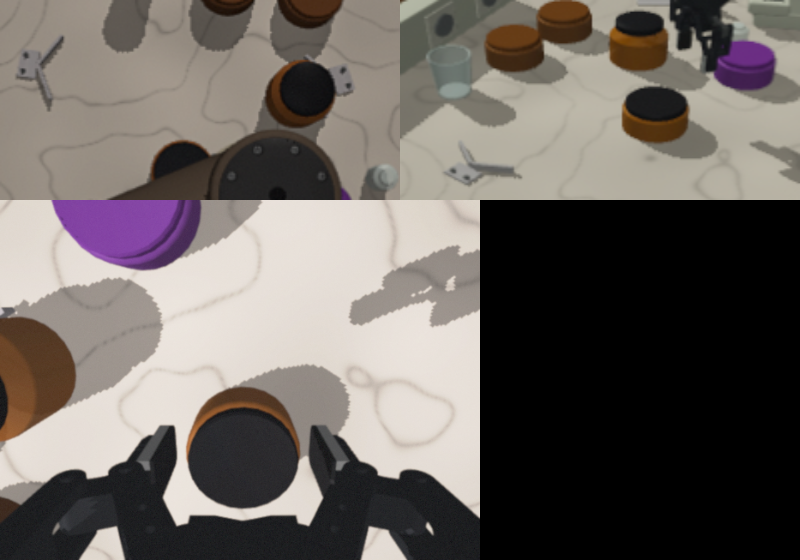

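apply_moves(rows=[[[0,0,0.135,0,0,0,0.8],[0,0,0.135,0,0,0,0.8],[0.005,0,0.135,0,0,0,0.8],[0,0,0.135,0,0,0,0.8],[0,0,0.13,0,0,0,0.8],[0,0,0,0,0,0,0.8]]])

```text
t: 14.15
tool_pos: [0.4206, -0.045, 0.017]
ee_rot: [-0.422, 0.906, 0.0, -0.002]
force: [-0.1, 1.2, 0.4]
grip_width: 0.0683
finger_force: 0.0
```

```bash
python3 - <<'E'
from h import *
st(); p=bot.camera_params('top');q=bot.camera_params('side')
a=onz(p,(217.2,162.8),.014)[:2];b=onz(p,(208.8,204.2),.014)[:2]; v=a-b
print(np.linalg.norm(v),np.degrees(np.arctan2(v[1],v[0]))+90,(a+b)/2)
print('low',onz(q,(308.5,212.5),.056),'tall',onz(p,(180+308/1.667,140+89/1.667),.092),onz(q,(180+239/2,150+22*.6),.092))
f=lambda j,d:(j[0]-.046*np.cos(np.radians(d)),j[1]-.046*np.sin(np.radians(d)))
plan([(*f((.461,.0016),50),.018,-130,2,.8),(*f((.55,.04),50),.018,-130,6,.8),(*f((.604,.075),80),.018,-100,4,.8),(*f((.615,.135),80),.018,-100,4,.8)])
E
```

```text
14.15 [ 0.4206 -0.045   0.017 ] -130.04 F [-0.1  1.2  0.4] w 0.0683 tilt -1.0
0.11110999846283297 78.30489827383721 [0.61908488 0.19439869]
low [0.45284869 0.00764033 0.056     ] tall [ 0.57144098 -0.1813521   0.092     ] [ 0.5692441  -0.17239687  0.092     ]
[[[-0.05,-0.005,-0.005,0,0,0.0,0.8],[-0.055,0.0,0.0,0,0,0.0,0.8],[-0.095,-0.05,0.0,0,0,0.0,0.8],[-0.095,-0.045,0.0,0,0,0.0,0.8],[-0.1,-0.05,0.0,0,0,0.0,0.8],[-0.095,-0.05,0.0,0,0,0.0,0.8],[-0.095,-0.05,0.0,0,0,0.0,0.8],[-0.095,-0.045,0.0,0,0,0.0,0.8],[-0.115,-0.07,0.0,0,0,-0.165,0.8],[-0.1,-0.085,0.0,0,0,-0.17,0.8],[-0.095,-0.095,0.0,0,0,-0.165,0.8],[-0.075,-0.11,0.0,0,0,-0.165,0.8]]]
[[[-0.1,0.0,0.0,0,0,0.0,0.8],[-0.105,0.0,0.0,0,0,0.0,0.8],[-0.1,0.0,0.0,0,0,0.0,0.8],[-0.105,0.0,0.0,0,0,0.0,0.8]]]
end [0.6069 0.0901 0.0177] -100.11
```

apply_moves(rows=[[[-0.05,-0.005,-0.005,0,0,0,0.8],[-0.055,0,0,0,0,0,0.8],[-0.095,-0.05,0,0,0,0,0.8],[-0.095,-0.045,0,0,0,0,0.8],[-0.1,-0.05,0,0,0,0,0.8],[-0.095,-0.05,0,0,0,0,0.8],[-0.095,-0.05,0,0,0,0,0.8],[-0.095,-0.045,0,0,0,0,0.8],[-0.115,-0.07,0,0,0,-0.165,0.8],[-0.1,-0.085,0,0,0,-0.17,0.8],[-0.095,-0.095,0,0,0,-0.165,0.8],[-0.075,-0.11,0,0,0,-0.165,0.8]]])

```text
t: 15.35
tool_pos: [0.5986, 0.031, 0.021]
ee_rot: [-0.644, 0.765, -0.0, 0.0]
force: [-1.1, -0.9, -0.8]
grip_width: 0.0682
finger_force: 0.8
```

```bash
python3 - <<'E'
from h import *
st(); w,r=snap('wrist','w6'); a,p=snap('top','top6')
cv2.imwrite('pics/c6.png',np.hstack([w[::1,:],a])[:,:,::-1])
# amber/black lid location in the pictures: dark blobs
b,q=snap('side','side6')
cv2.imwrite('pics/c6.png',np.hstack([cv2.resize(a[120:260,160:400],(400,233)),cv2.resize(b[150:283,170:398],(400,233))])[:,:,::-1])
f=lambda j,d:(j[0]-.046*np.cos(np.radians(d)),j[1]-.046*np.sin(np.radians(d)))
s=bot.sense();print('jar est',f(s['tool_pos'],yaw(s)))
plan([(*f((.613,.14),79),.019,-101,4,.8),(*f((.616,.155),79),.019,-101,3,.8),(*f((.616,.155),79),.019,-101,1,.8)])
E
```

```text
15.35 [0.5986 0.031  0.021 ] -99.8 F [-1.1 -0.9 -0.8] w 0.0682 tilt -1.0
jar est (np.float64(0.6073806233025314), np.float64(0.07645988931698876))
[[[-0.105,0.01,0.005,0,0,0.005,0.8],[-0.105,0.01,0.0,0,0,0.005,0.8],[-0.11,0.015,0.005,0,0,0.005,0.8],[-0.105,0.01,0.0,0,0,0.005,0.8],[-0.035,0.0,0.0,0,0,0.0,0.8],[-0.03,0.0,0.0,0,0,0.0,0.8],[-0.035,0.0,0.0,0,0,0.0,0.8],[0.0,0.0,0.0,0,0,0.0,0.8]]]
end [0.6071 0.1098 0.0193] -101.03
```

View pics/c6.png

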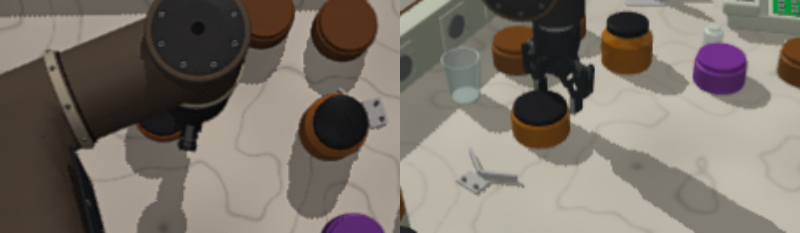

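apply_moves(rows=[[[-0.105,0.01,0.005,0,0,0.005,0.8],[-0.105,0.01,0,0,0,0.005,0.8],[-0.11,0.015,0,0,0,0.005,0.8],[-0.105,0.01,0,0,0,0.005,0.8],[-0.035,0,0,0,0,0,0.8],[-0.03,0,0,0,0,0,0.8],[-0.02,0,0,0,0,0,0.8],[0,0,0,0,0,0,0.8]]])

```text
t: 16.3
tool_pos: [0.6042, 0.1068, 0.0197]
ee_rot: [-0.636, 0.772, -0.0, -0.0]
force: [-0.9, -3.9, 5.7]
grip_width: 0.0684
finger_force: 3.4
```

apply_moves(rows=[[[-0.01,0,0,0,0,0,0.8],[-0.01,0,0,0,0,0,0.8],[-0.01,0,0,0,0,0,0.8],[0,0,0,0,0,0,0.8]]])

```text
t: 16.7
tool_pos: [0.605, 0.1107, 0.0197]
ee_rot: [-0.636, 0.772, -0.0, -0.0]
force: [-1.6, -5.3, 6.1]
grip_width: 0.0682
finger_force: 4.0
```

```bash
python3 - <<'E'
from h import *
st(); q=bot.camera_params('side'); print(onz(q,(249.8,210.5),.056))
f=lambda j,d:(j[0]-.046*np.cos(np.radians(d)),j[1]-.046*np.sin(np.radians(d)))
s=bot.sense();print('jar est',f(s['tool_pos'],yaw(s)))
E
```

```text
16.7 [0.605  0.1107 0.0197] -101.07 F [-1.6 -5.3  6.1] w 0.0682 tilt -1.0
[0.60676024 0.07919166 0.056     ]
jar est (np.float64(0.6137942292407406), np.float64(0.15586404263904027))
```

apply_moves(rows=[[[-0.01,0,0,0,0,0,0.8],[-0.01,0,0,0,0,0,0.8],[-0.01,0,0,0,0,0,0.8],[0,0,0,0,0,0,0.8]]])

```text
t: 17.1
tool_pos: [0.6058, 0.1151, 0.0197]
ee_rot: [-0.636, 0.772, -0.0, -0.0]
force: [-1.0, -6.7, 6.4]
grip_width: 0.0683
finger_force: 4.0
```

apply_moves(rows=[[[-0.01,0,0,0,0,0,0.8],[-0.01,0,0,0,0,0,0.8],[0,0,0,0,0,0,0.8]]])

```text
t: 17.4
tool_pos: [0.606, 0.1167, 0.0197]
ee_rot: [-0.636, 0.772, -0.0, -0.001]
force: [-0.2, -12.0, 7.2]
grip_width: 0.0684
finger_force: 6.4
```

apply_moves(rows=[[[-0.01,0,0,0,0,0,0.8],[-0.01,0,0,0,0,0,0.8],[0,0,0,0,0,0,0.8]]])

```text
t: 17.7
tool_pos: [0.6059, 0.1171, 0.0197]
ee_rot: [-0.635, 0.772, -0.001, -0.003]
force: [-1.1, -23.3, 10.9]
grip_width: 0.0683
finger_force: 12.1
```

apply_moves(rows=[[[-0.01,0,0,0,0,0,0.8],[0,0,0,0,0,0,0.8]]])

```text
t: 17.9
tool_pos: [0.6059, 0.1173, 0.0197]
ee_rot: [-0.635, 0.772, -0.001, -0.004]
force: [0.8, -28.7, 10.9]
grip_width: 0.0683
finger_force: 14.1
```

apply_moves(rows=[[[0,-0.01,0,0,0,0,0.8],[0,-0.01,0,0,0,0,0.8],[0,0,0,0,0,0,0.8]]])

```text
t: 18.2
tool_pos: [0.6063, 0.1172, 0.0192]
ee_rot: [-0.635, 0.772, 0.0, -0.005]
force: [-8.5, -21.0, 16.8]
grip_width: 0.0683
finger_force: 14.5
```

```bash
python3 - <<'E'
from h import *
st()
E
```

```text
18.2 [0.6063 0.1172 0.0192] -101.13 F [ -8.5 -21.   16.8] w 0.0683 tilt -0.9999
```

apply_moves(rows=[[[0.02,0.015,0,0,0,0,0.8],[0.03,0,0,0,0,0,0.8],[0.06,0,0,0,0,0,0.8],[0.1,0,0,0,0,0,0.8],[0.1,0,0,0,0,0,0.8],[0,0,-0.2,0,0,0,0.8],[0,0,-0.25,0,0,0,0.8],[0,0,-0.25,0,0,0,0.8],[0,0,-0.25,0,0,0,0.8],[0,0.25,-0.1,0,0,0,0.8],[0,0.25,0,0,0,0,0.8],[0,0.2,0,0,0,0,0.8]]])

```text
t: 19.4
tool_pos: [0.4948, 0.0964, 0.1769]
ee_rot: [-0.635, 0.772, 0.0, 0.001]
force: [-1.0, 1.1, -0.9]
grip_width: 0.0685
finger_force: 0.0
```

```bash
python3 - <<'E'
from h import *
st(); a,p=snap('top','top7'); b,q=snap('side','side7')
i0=cv2.imread('pics/top0.png');i1=cv2.imread('pics/top7.png')
# dark-lid blobs in both views, then lid centre by ellipse bounding box
for n,pp,i in (('top',p,i1),('side',q,cv2.imread('pics/side7.png'))):
    m=(i.max(2)<45).astype(np.uint8); k,l,s,c=cv2.connectedComponentsWithStats(m)
    for j in range(1,k):
        if 400<s[j,4]<2500: print(n,s[j].tolist(),c[j].round(1), *[onz(pp,c[j],h)[:2].round(4) for h in (.087,.052)])
d=cv2.absdiff(i0,i1).max(2)
for n,(u,v) in dict(beaker=(263,118),br1=(318,128),br2=(366,136),purple=(372,267),br3=(412,320),vial=(411,245),spat=(455,185),dish=(160,270),A=(120,158),B=(80,213)).items(): print(n,round(d[v-18:v+18,u-18:u+18].mean(),1),end=' ')
E
```

```text
19.4 [0.4948 0.0964 0.1769] -101.11 F [-1.   1.1 -0.9] w 0.0685 tilt -1.0
top [490, 44, 36, 55, 824] [513.4  72.1] [ 0.8825 -0.5893] [ 0.8996 -0.6127]
top [434, 115, 66, 34, 723] [464.5 131.5] [ 0.724  -0.4434] [ 0.7353 -0.4614]
top [94, 136, 31, 30, 731] [109.  150.3] [0.6935 0.4393] [0.7036 0.4537]
top [348, 177, 33, 33, 842] [363.9 193.3] [ 0.5724 -0.1805] [ 0.5781 -0.1888]
top [51, 196, 32, 30, 767] [ 66.5 210.5] [0.5471 0.5401] [0.5519 0.5583]
top [132, 283, 76, 137, 2384] [173.8 370.3] [0.1676 0.2796] [0.1584 0.2881]
side [525, 153, 35, 100, 1719] [547.5 217.6] [-0.1696 -0.2525] [-0.1833 -0.3091]
side [217, 216, 32, 23, 555] [232.2 227. ] [0.5887 0.1955] [0.6137 0.1618]
side [132, 232, 31, 26, 603] [147.4 244.5] [0.7404 0.3544] [0.7731 0.3288]
side [479, 245, 81, 56, 1733] [528.4 276.3] [-0.1246  0.0217] [-0.1361 -0.0209]
side [149, 279, 35, 32, 843] [166.6 294.8] [0.5896 0.4584] [0.6146 0.4381]
beaker 17.3 br1 13.1 br2 13.0 purple 16.6 br3 13.2 vial 22.5 spat 18.8 dish 79.9 A 10.4 B 10.7
```

```bash
python3 - <<'E'
from h import *
plan([(.48,-.25,.23,-120,9,.8),(.21,-.62,.25,-160,12,.8)])
E
```

```text
[[[0.255,-0.04,-0.04,0,0,0.045,0.8],[0.25,-0.05,-0.04,0,0,0.05,0.8],[0.25,-0.055,-0.04,0,0,0.045,0.8],[0.25,-0.07,-0.035,0,0,0.045,0.8],[0.245,-0.075,-0.04,0,0,0.05,0.8],[0.24,-0.085,-0.04,0,0,0.045,0.8],[0.24,-0.095,-0.04,0,0,0.05,0.8],[0.235,-0.1,-0.04,0,0,0.045,0.8],[0.23,-0.11,-0.04,0,0,0.045,0.8],[0.255,0.025,-0.01,0,0,0.075,0.8],[0.255,0.015,-0.01,0,0,0.075,0.8],[0.25,-0.005,-0.015,0,0,0.075,0.8]]]
[[[0.255,-0.015,-0.01,0,0,0.07,0.8],[0.255,-0.03,-0.01,0,0,0.075,0.8],[0.25,-0.05,-0.01,0,0,0.075,0.8],[0.245,-0.06,-0.01,0,0,0.075,0.8],[0.245,-0.075,-0.015,0,0,0.075,0.8],[0.24,-0.09,-0.01,0,0,0.075,0.8],[0.23,-0.105,-0.01,0,0,0.07,0.8],[0.225,-0.115,-0.01,0,0,0.075,0.8],[0.22,-0.13,-0.01,0,0,0.075,0.8]]]
end [ 0.2103 -0.62    0.2498] -159.97
```

apply_moves(rows=[[[0.255,-0.04,-0.04,0,0,0.045,0.8],[0.25,-0.05,-0.04,0,0,0.05,0.8],[0.25,-0.055,-0.04,0,0,0.045,0.8],[0.25,-0.07,-0.035,0,0,0.045,0.8],[0.245,-0.075,-0.04,0,0,0.05,0.8],[0.24,-0.085,-0.04,0,0,0.045,0.8],[0.24,-0.095,-0.04,0,0,0.05,0.8],[0.235,-0.1,-0.04,0,0,0.045,0.8],[0.23,-0.11,-0.04,0,0,0.045,0.8],[0.255,0.025,-0.01,0,0,0.075,0.8],[0.255,0.015,-0.01,0,0,0.075,0.8],[0.25,-0.005,-0.015,0,0,0.075,0.8]]])

```text
t: 20.7
tool_pos: [0.4143, -0.3431, 0.2347]
ee_rot: [-0.421, 0.907, 0.0, -0.0]
force: [0.4, -0.3, 0.4]
grip_width: 0.068
finger_force: 0.0
```

apply_moves(rows=[[[0.255,-0.015,-0.01,0,0,0.07,0.8],[0.255,-0.03,-0.01,0,0,0.075,0.8],[0.25,-0.05,-0.01,0,0,0.075,0.8],[0.245,-0.06,-0.01,0,0,0.075,0.8],[0.245,-0.075,-0.015,0,0,0.075,0.8],[0.24,-0.09,-0.01,0,0,0.075,0.8],[0.23,-0.105,-0.01,0,0,0.07,0.8],[0.225,-0.115,-0.01,0,0,0.075,0.8],[0.22,-0.13,-0.01,0,0,0.075,0.8],[0,0,0,0,0,0,0.8]]])

```text
t: 21.7
tool_pos: [0.2096, -0.6223, 0.2481]
ee_rot: [-0.171, 0.985, 0.0, -0.001]
force: [0.6, -0.3, -0.2]
grip_width: 0.068
finger_force: 0.0
```

```bash
python3 - <<'E'
from h import *
st(); P={n:bot.camera_params(n) for n in('top','side')}; snap('top','top8');snap('side','side8')
def model(pp,X,H,n=40):  # projected lid outline (top and lower edge) -> hull
    r,zb={.092:(.040,.074),.056:(.045,.042)}[H]
    t=np.linspace(0,2*np.pi,n); pts=np.array([proj(pp,(X[0]+r*np.cos(a),X[1]+r*np.sin(a),z)) for z in(H,) for a in t])
    return pts.mean(0)
from scipy.optimize import fsolve
for f in '08':
  for n in P:
    i=cv2.imread(f'pics/{n}{f}.png'); m=(i.max(2)<50).astype(np.uint8); k,l,s,c=cv2.connectedComponentsWithStats(m)
    for j in range(1,k):
        for H,hc in((.092,.086),(.056,.052)):
            X=onz(P[n],c[j],hc)
            if 300<s[j,4]<2500 and .5<X[0]<.7 and -.25<X[1]<.25: print(f,n,H,s[j].tolist(),c[j].round(1),X[:2].round(4))
a=cv2.imread('pics/top0.png').astype(float);b=cv2.imread('pics/top8.png').astype(float)
for n,(u,v) in dict(beaker=(263,118),br1=(318,128),br2=(366,136),purple=(372,267),br3=(412,320),vial=(411,245),spat=(455,185),dish=(160,270),A=(120,158),B=(80,213)).items():
    (dx,dy),r=cv2.phaseCorrelate(a[v-24:v+24,u-24:u+24].mean(2),b[v-24:v+24,u-24:u+24].mean(2)); print(n,round(dx,2),round(dy,2),round(r,2),end='; ')
E
```

```text
21.7 [ 0.2096 -0.6223  0.2481] -160.34 F [ 0.6 -0.3 -0.2] w 0.068 tilt -1.0
0 top 0.092 [347, 129, 37, 28, 303] [359.8 147.4] [ 0.687  -0.1763]
0 top 0.056 [347, 129, 37, 28, 303] [359.8 147.4] [ 0.6966 -0.1843]
0 top 0.092 [205, 160, 34, 34, 867] [221.8 176.4] [0.6217 0.1628]
0 top 0.056 [205, 160, 34, 34, 867] [221.8 176.4] [0.6289 0.1669]
0 top 0.092 [344, 175, 36, 36, 1008] [361.2 192.5] [ 0.5748 -0.1742]
0 top 0.056 [344, 175, 36, 36, 1008] [361.2 192.5] [ 0.5804 -0.1821]
0 side 0.092 [284, 164, 27, 16, 328] [297.1 171.4] [ 0.5585 -0.1326]
0 side 0.056 [284, 164, 27, 16, 328] [297.1 171.4] [ 0.5812 -0.1816]
0 side 0.092 [215, 208, 28, 20, 464] [228.7 217.5] [0.62   0.1653]
0 side 0.056 [215, 208, 28, 20, 464] [228.7 217.5] [0.6458 0.131 ]
8 top 0.092 [347, 129, 37, 28, 305] [359.9 147.5] [ 0.6869 -0.1765]
8 top 0.056 [347, 129, 37, 28, 305] [359.9 147.5] [ 0.6965 -0.1845]
8 top 0.092 [205, 165, 39, 39, 1088] [224.4 183.3] [0.6046 0.1565]
8 top 0.056 [205, 165, 39, 39, 1088] [224.4 183.3] [0.6112 0.1604]
8 top 0.092 [347, 177, 34, 34, 871] [363.8 193.4] [ 0.5723 -0.1805]
8 top 0.056 [347, 177, 34, 34, 871] [363.8 193.4] [ 0.5778 -0.1886]
8 side 0.092 [217, 216, 32, 23, 557] [232.2 227.1] [0.5895 0.1947]
8 side 0.056 [217, 216, 32, 23, 557] [232.2 227.1] [0.6137 0.1619]
beaker 0.0 0.03 0.98; br1 -0.01 -0.01 0.99; br2 0.01 0.01 1.0; purple -0.01 -0.03 0.91; br3 0.08 -0.06 0.99; vial -0.01 0.04 1.01; spat 0.05 0.02 0.99; dish 0.05 0.01 0.97; A -0.04 0.05 1.0; B 0.0 -0.02 0.97;
```

```bash
python3 - <<'E'
from h import *
plan([(.45,-.35,.23,-90,10,.8),(.522,-.148,.16,-33,8,.8),(.522,-.148,.034,-33,5,.8),(.522,-.148,.034,-33,1,.8)])
E
```

```text
[[[-0.21,0.115,0.01,0,0,-0.155,0.8],[-0.225,0.09,0.015,0,0,-0.155,0.8],[-0.23,0.06,0.01,0,0,-0.155,0.8],[-0.24,0.03,0.015,0,0,-0.16,0.8],[-0.24,0.005,0.01,0,0,-0.155,0.8],[-0.24,-0.025,0.015,0,0,-0.155,0.8],[-0.23,-0.055,0.01,0,0,-0.155,0.8],[-0.225,-0.085,0.015,0,0,-0.155,0.8],[-0.215,-0.11,0.01,0,0,-0.155,0.8],[-0.195,-0.135,0.01,0,0,-0.16,0.8],[-0.17,-0.06,0.06,0,0,-0.16,0.8],[-0.16,-0.08,0.055,0,0,-0.155,0.8]]]
[[[-0.145,-0.1,0.06,0,0,-0.16,0.8],[-0.135,-0.12,0.06,0,0,-0.155,0.8],[-0.12,-0.13,0.06,0,0,-0.16,0.8],[-0.105,-0.15,0.055,0,0,-0.16,0.8],[-0.08,-0.16,0.06,0,0,-0.155,0.8],[-0.065,-0.165,0.06,0,0,-0.16,0.8],[0.0,0.0,0.17,0,0,0.0,0.8],[0.0,0.0,0.165,0,0,0.0,0.8],[0.0,0.0,0.17,0,0,0.0,0.8],[0.0,0.0,0.165,0,0,0.0,0.8],[0.0,0.0,0.17,0,0,0.0,0.8],[0.0,0.0,0.0,0,0,0.0,0.8]]]
end [ 0.5217 -0.1479  0.0338] -33.0
```

apply_moves(rows=[[[-0.21,0.115,0.01,0,0,-0.155,0.8],[-0.225,0.09,0.015,0,0,-0.155,0.8],[-0.23,0.06,0.01,0,0,-0.155,0.8],[-0.24,0.03,0.015,0,0,-0.16,0.8],[-0.24,0.005,0.01,0,0,-0.155,0.8],[-0.24,-0.025,0.015,0,0,-0.155,0.8],[-0.23,-0.055,0.01,0,0,-0.155,0.8],[-0.225,-0.085,0.015,0,0,-0.155,0.8],[-0.215,-0.11,0.01,0,0,-0.155,0.8],[-0.195,-0.135,0.01,0,0,-0.16,0.8],[-0.17,-0.06,0.06,0,0,-0.16,0.8],[-0.16,-0.08,0.055,0,0,-0.155,0.8]]])

```text
t: 23.0
tool_pos: [0.4691, -0.2961, 0.2139]
ee_rot: [0.792, -0.61, 0.0, -0.0]
force: [-0.2, -0.5, -0.1]
grip_width: 0.0682
finger_force: 0.0
```

apply_moves(rows=[[[-0.145,-0.1,0.06,0,0,-0.16,0.8],[-0.135,-0.12,0.06,0,0,-0.155,0.8],[-0.12,-0.13,0.06,0,0,-0.16,0.8],[-0.105,-0.15,0.055,0,0,-0.16,0.8],[-0.08,-0.16,0.06,0,0,-0.155,0.8],[-0.065,-0.165,0.06,0,0,-0.16,0.8],[0,0,0,0,0,0,0.8]]])

```text
t: 23.7
tool_pos: [0.5222, -0.1436, 0.1598]
ee_rot: [0.96, -0.279, -0.001, -0.0]
force: [-1.1, -1.1, 0.3]
grip_width: 0.0687
finger_force: 0.0
```

```bash
python3 - <<'E'
from h import *
st()
plan([(.522,-.148,.034,-33,5,.8)])
E
```

```text
23.7 [ 0.5222 -0.1436  0.1598] -32.42 F [-1.1 -1.1  0.3] w 0.0687 tilt -1.0
[[[0.005,0.005,0.17,0,0,0.005,0.8],[0.0,0.005,0.165,0,0,0.0,0.8],[0.005,0.005,0.17,0,0,0.005,0.8],[0.0,0.005,0.165,0,0,0.0,0.8],[0.005,0.005,0.17,0,0,0.005,0.8]]]
end [ 0.5221 -0.148   0.0338] -33.1
```

apply_moves(rows=[[[0.005,0.005,0.17,0,0,0.005,0.8],[0,0.005,0.165,0,0,0,0.8],[0.005,0.005,0.17,0,0,0.005,0.8],[0,0.005,0.165,0,0,0,0.8],[0.005,0.005,0.17,0,0,0.005,0.8],[0,0,0,0,0,0,0.8],[0.04,0,0,0,0,0,0.8],[0.04,-0.01,0,0,0,0,0.8],[0,0,0,0,0,0,0.8]]])

```text
t: 24.6
tool_pos: [0.535, -0.1565, 0.0364]
ee_rot: [0.957, -0.288, 0.002, -0.0]
force: [0.3, -0.1, 0.1]
grip_width: 0.0681
finger_force: 0.0
```

apply_moves(rows=[[[0.01,0,0,0,0,0,0.8],[0.01,-0.005,0,0,0,0,0.8],[0.01,0,0,0,0,0,0.8],[0,0,0,0,0,0,0.8]]])

```text
t: 25.0
tool_pos: [0.536, -0.1575, 0.035]
ee_rot: [0.957, -0.289, -0.001, -0.0]
force: [-5.2, 5.5, 5.6]
grip_width: 0.0684
finger_force: 4.7
```

apply_moves(rows=[[[0.01,0,0,0,0,0,0.8],[0.01,-0.005,0,0,0,0,0.8],[0,0,0,0,0,0,0.8]]])

```text
t: 25.3
tool_pos: [0.5364, -0.1578, 0.0346]
ee_rot: [0.957, -0.289, -0.003, 0.0]
force: [-12.1, 11.6, 13.3]
grip_width: 0.0681
finger_force: 10.8
```

apply_moves(rows=[[[-0.025,0.01,-0.015,0,0,0,0.8],[0,0,0,0,0,0,0.8],[0.01,-0.01,0,0,0,0,0.8],[0.01,-0.01,0,0,0,0,0.8],[0.01,-0.01,0,0,0,0,0.8],[0,0,0,0,0,0,0.8]]])

```text
t: 25.9
tool_pos: [0.5401, -0.1575, 0.0366]
ee_rot: [0.957, -0.289, -0.002, 0.001]
force: [-6.3, 1.5, 4.5]
grip_width: 0.068
finger_force: 3.8
```

apply_moves(rows=[[[0.01,-0.005,0,0,0,0,0.8],[0.01,-0.005,0,0,0,0,0.8],[0,0,0,0,0,0,0.8]]])

```text
t: 26.2
tool_pos: [0.5437, -0.158, 0.0366]
ee_rot: [0.957, -0.289, -0.002, 0.001]
force: [-5.9, 1.1, 3.9]
grip_width: 0.0677
finger_force: 3.5
```

apply_moves(rows=[[[0.01,-0.005,0,0,0,0,0.8],[0.01,-0.005,0,0,0,0,0.8],[0,0,0,0,0,0,0.8]]])

```text
t: 26.5
tool_pos: [0.5456, -0.1583, 0.0364]
ee_rot: [0.957, -0.289, -0.003, 0.001]
force: [-9.9, 1.9, 7.2]
grip_width: 0.0688
finger_force: 5.6
```

Sliding now (TCP moved about 8 mm along the wall) and resistance starts to rise.

apply_moves(rows=[[[0.01,-0.005,0,0,0,0,0.8],[0.01,-0.005,0,0,0,0,0.8],[0,0,0,0,0,0,0.8]]])

```text
t: 26.8
tool_pos: [0.5459, -0.1584, 0.0362]
ee_rot: [0.957, -0.29, -0.006, 0.001]
force: [-18.3, 7.0, 14.7]
grip_width: 0.0684
finger_force: 10.8
```

apply_moves(rows=[[[0.01,0,0,0,0,0,0.8],[0.01,0,0,0,0,0,0.8],[0,0,0,0,0,0,0.8]]])

```text
t: 27.1
tool_pos: [0.5462, -0.1589, 0.0359]
ee_rot: [0.957, -0.29, -0.008, 0.001]
force: [-25.4, 16.6, 21.7]
grip_width: 0.0683
finger_force: 18.0
```

```bash
cat >> h.py <<'E'
def lids(tag):
    for n in('top','side'):
        i,p=snap(n,n+tag); m=(i.max(2)<50).astype(np.uint8); k,l,s,c=cv2.connectedComponentsWithStats(m)
        for j in range(1,k):
            for H,hc in((.092,.086),(.056,.052)):
                X=onz(p,c[j],hc)
                if 250<s[j,4]<1500 and .54<X[0]<.66 and -.25<X[1]<.25: print(n,H,s[j].tolist(),c[j].round(1),X[:2].round(4))
E
python3 - <<'E'
from h import *
st(); lids('9')
E
```

```text
27.1 [ 0.5462 -0.1589  0.0359] -33.73 F [-25.4  16.6  21.7] w 0.0683 tilt -0.9999
side 0.092 [217, 216, 32, 23, 556] [232.2 227. ] [0.5895 0.1946]
side 0.056 [217, 216, 32, 23, 556] [232.2 227. ] [0.6138 0.1618]
```

apply_moves(rows=[[[-0.02,0.0,-0.015,0,0,0,0.8],[0.005,0.015,0,0,0,0,0.8],[0.01,0.015,0,0,0,0,0.8],[0.005,0.01,0,0,0,0,0.8],[0,0,0,0,0,0,0.8]]])

```text
t: 27.7
tool_pos: [0.5461, -0.1607, 0.0381]
ee_rot: [0.957, -0.288, -0.005, -0.001]
force: [-19.0, 34.1, 15.9]
grip_width: 0.0684
finger_force: 18.4
```

apply_moves(rows=[[[-0.02,-0.015,0,0,0,0,0.8],[-0.03,0,0,0,0,0,0.8],[-0.06,0,0,0,0,0,0.8],[-0.1,0,0,0,0,0,0.8],[-0.1,0,0,0,0,0,0.8],[0,0,-0.2,0,0,0,0.8],[0,0,-0.25,0,0,0,0.8],[0,0,-0.2,0,0,0,0.8],[0,0,0,0,0,0,0.8]]])

```text
t: 28.6
tool_pos: [0.517, -0.1379, 0.1417]
ee_rot: [0.958, -0.288, 0.004, -0.001]
force: [-0.5, 0.2, 0.1]
grip_width: 0.0683
finger_force: 0.0
```

```bash
python3 - <<'E'
from h import *
st(); lids('10')
plan([(.51,.0,.13,-89,7,.8),(.56,.125,.11,-145,7,.8),(.56,.125,.02,-145,4,.8),(.56,.125,.02,-145,1,.8)])
E
```

```text
28.6 [ 0.517  -0.1379  0.1417] -33.52 F [-0.5  0.2  0.1] w 0.0683 tilt -1.0
side 0.092 [217, 216, 32, 23, 560] [232.3 227.1] [0.5893 0.1947]
side 0.056 [217, 216, 32, 23, 560] [232.3 227.1] [0.6135 0.1619]
[[[-0.075,-0.105,0.005,0,0,0.175,0.8],[-0.09,-0.095,0.01,0,0,0.175,0.8],[-0.105,-0.085,0.005,0,0,0.18,0.8],[-0.11,-0.065,0.01,0,0,0.175,0.8],[-0.12,-0.05,0.005,0,0,0.175,0.8],[-0.13,-0.035,0.01,0,0,0.175,0.8],[-0.13,-0.015,0.005,0,0,0.175,0.8],[-0.12,-0.05,0.02,0,0,0.18,0.8],[-0.12,-0.035,0.02,0,0,0.175,0.8],[-0.13,-0.015,0.02,0,0,0.18,0.8],[-0.125,0.005,0.015,0,0,0.175,0.8],[-0.13,0.02,0.02,0,0,0.18,0.8]]]
[[[-0.12,0.035,0.02,0,0,0.18,0.8],[-0.12,0.055,0.02,0,0,0.175,0.8],[0.0,0.0,0.15,0,0,0.0,0.8],[0.0,0.0,0.15,0,0,0.0,0.8],[0.0,0.0,0.15,0,0,0.0,0.8],[0.005,0.0,0.15,0,0,0.0,0.8],[0.0,0.0,0.0,0,0,0.0,0.8]]]
end [0.5598 0.1247 0.02  ] -144.95
```

apply_moves(rows=[[[-0.075,-0.105,0.005,0,0,0.175,0.8],[-0.09,-0.095,0.01,0,0,0.175,0.8],[-0.105,-0.085,0.005,0,0,0.18,0.8],[-0.11,-0.065,0.01,0,0,0.175,0.8],[-0.12,-0.05,0.005,0,0,0.175,0.8],[-0.13,-0.035,0.01,0,0,0.175,0.8],[-0.13,-0.015,0.005,0,0,0.175,0.8],[-0.12,-0.05,0.02,0,0,0.18,0.8],[-0.12,-0.035,0.02,0,0,0.175,0.8],[-0.13,-0.015,0.02,0,0,0.18,0.8],[-0.125,0.005,0.015,0,0,0.175,0.8],[-0.13,0.02,0.02,0,0,0.18,0.8]]])

```text
t: 29.9
tool_pos: [0.5445, 0.09, 0.1136]
ee_rot: [-0.428, 0.904, -0.0, -0.001]
force: [0.2, -0.2, -0.2]
grip_width: 0.0685
finger_force: 0.0
```

apply_moves(rows=[[[-0.12,0.035,0.02,0,0,0.18,0.8],[-0.12,0.055,0,0,0,0.175,0.8],[0,0,0,0,0,0,0.8]]])

```text
t: 30.2
tool_pos: [0.5601, 0.1266, 0.1105]
ee_rot: [-0.3, 0.954, -0.0, -0.001]
force: [-0.4, 0.8, 0.6]
grip_width: 0.0682
finger_force: 0.0
```

```bash
python3 - <<'E'
from h import *
st(); lids('11')
plan([(.56,.125,.022,-145,5,.8),(.56,.125,.022,-145,1,.8)])
E
```

```text
30.2 [0.5601 0.1266 0.1105] -145.09 F [-0.4  0.8  0.6] w 0.0682 tilt -1.0
top 0.092 [348, 173, 33, 33, 847] [364.  189.4] [ 0.5821 -0.1815]
top 0.056 [348, 173, 33, 33, 847] [364.  189.4] [ 0.588  -0.1896]
side 0.092 [286, 156, 23, 15, 281] [297. 163.] [ 0.581  -0.1785]
side 0.056 [286, 156, 23, 15, 281] [297. 163.] [ 0.6048 -0.2297]
side 0.092 [217, 216, 32, 23, 557] [232.2 227.1] [0.5895 0.1947]
side 0.056 [217, 216, 32, 23, 557] [232.2 227.1] [0.6137 0.1619]
[[[0.0,0.0,0.12,0,0,0.0,0.8],[0.0,0.0,0.115,0,0,0.0,0.8],[-0.005,0.0,0.12,0,0,0.005,0.8],[0.0,-0.005,0.12,0,0,0.0,0.8],[0.0,0.0,0.115,0,0,0.0,0.8],[0.0,0.0,0.0,0,0,0.0,0.8]]]
end [0.5601 0.1249 0.0222] -145.02
```

apply_moves(rows=[[[0,0,0.12,0,0,0,0.8],[0,0,0.115,0,0,0,0.8],[-0.005,0,0.12,0,0,0.005,0.8],[0,-0.005,0.12,0,0,0,0.8],[0,0,0.1,0,0,0,0.8],[0,0,0,0,0,0,0.8],[-0.05,0,0,0,0,0,0.8],[-0.05,0,0,0,0,0,0.8],[0,0,0,0,0,0,0.8]]])

```text
t: 31.2
tool_pos: [0.5747, 0.1346, 0.0268]
ee_rot: [-0.3, 0.954, 0.0, 0.001]
force: [-1.0, 0.3, 0.7]
grip_width: 0.0682
finger_force: 0.0
```

apply_moves(rows=[[[-0.01,-0.005,0,0,0,0,0.8],[-0.01,-0.005,0,0,0,0,0.8],[-0.01,-0.005,0,0,0,0,0.8],[0,0,0,0,0,0,0.8]]])

```text
t: 31.6
tool_pos: [0.5779, 0.1344, 0.0258]
ee_rot: [-0.299, 0.954, 0.0, -0.0]
force: [-0.8, -0.3, 0.5]
grip_width: 0.0684
finger_force: 0.5
```

apply_moves(rows=[[[-0.01,-0.005,0,0,0,0,0.8],[-0.01,-0.005,0,0,0,0,0.8],[0,0,0,0,0,0,0.8]]])

```text
t: 31.9
tool_pos: [0.581, 0.1347, 0.0257]
ee_rot: [-0.299, 0.954, -0.0, -0.0]
force: [-4.3, -1.0, 2.2]
grip_width: 0.0683
finger_force: 2.1
```

apply_moves(rows=[[[-0.01,-0.005,0,0,0,0,0.8],[-0.01,-0.005,0,0,0,0,0.8],[-0.01,-0.005,0,0,0,0,0.8],[0,0,0,0,0,0,0.8]]])

```text
t: 32.3
tool_pos: [0.5867, 0.1358, 0.0257]
ee_rot: [-0.299, 0.954, -0.0, 0.0]
force: [-2.2, -0.6, 0.5]
grip_width: 0.0683
finger_force: 1.4
```

apply_moves(rows=[[[-0.01,-0.005,0,0,0,0,0.8],[-0.01,-0.005,0,0,0,0,0.8],[0,0,0,0,0,0,0.8]]])

```text
t: 32.6
tool_pos: [0.5885, 0.1358, 0.0256]
ee_rot: [-0.299, 0.954, -0.0, -0.001]
force: [-7.4, -0.2, 4.9]
grip_width: 0.0685
finger_force: 4.1
```

apply_moves(rows=[[[-0.01,-0.005,0,0,0,0,0.8],[-0.01,-0.005,0,0,0,0,0.8],[0,0,0,0,0,0,0.8]]])

```text
t: 32.9
tool_pos: [0.5891, 0.1356, 0.0254]
ee_rot: [-0.299, 0.954, -0.0, -0.004]
force: [-16.2, 0.5, 11.9]
grip_width: 0.0679
finger_force: 8.6
```

apply_moves(rows=[[[0.01,0.005,-0.01,0,0,0,0.8],[-0.01,0.015,0,0,0,0,0.8],[-0.01,0.015,0,0,0,0,0.8],[-0.005,0.01,0,0,0,0,0.8],[0,0,0,0,0,0,0.8]]])

```text
t: 33.4
tool_pos: [0.5865, 0.1385, 0.0258]
ee_rot: [-0.298, 0.955, -0.002, -0.006]
force: [-8.7, -17.1, 5.1]
grip_width: 0.0681
finger_force: 8.8
```

apply_moves(rows=[[[-0.01,0.01,0,0,0,0,0.8],[-0.005,0.01,0,0,0,0,0.8],[0,0,0,0,0,0,0.8]]])

```text
t: 33.7
tool_pos: [0.5852, 0.1396, 0.0257]
ee_rot: [-0.297, 0.955, -0.003, -0.008]
force: [-9.9, -25.2, 9.2]
grip_width: 0.0685
finger_force: 13.8
```

apply_moves(rows=[[[0.02,-0.015,0,0,0,0,0.8],[0.03,-0.01,0,0,0,0,0.8],[0.06,0,0,0,0,0,0.8],[0.1,0,0,0,0,0,0.8],[0.1,0,0,0,0,0,0.8],[0,0,-0.2,0,0,0,0.8],[0,0,-0.25,0,0,0,0.8],[0,0,-0.25,0,0,0,0.8],[0,0,-0.2,0,0,0,0.8]]])

```text
t: 34.6
tool_pos: [0.5562, 0.1185, 0.1652]
ee_rot: [-0.3, 0.954, 0.0, 0.002]
force: [-0.6, 0.9, -0.1]
grip_width: 0.0681
finger_force: 0.0
```

```bash
python3 - <<'E'
from h import *
st(); lids('12')
plan([(.46,-.25,.22,-150,10,.8),(.21,-.62,.25,-160,12,.8)])
E
```

```text
34.6 [0.5562 0.1185 0.1652] -145.09 F [-0.6  0.9 -0.1] w 0.0681 tilt -1.0
top 0.092 [348, 173, 33, 33, 848] [364.  189.5] [ 0.5821 -0.1814]
top 0.056 [348, 173, 33, 33, 848] [364.  189.5] [ 0.588  -0.1896]
side 0.092 [286, 156, 23, 15, 281] [297. 163.] [ 0.581  -0.1785]
side 0.056 [286, 156, 23, 15, 281] [297. 163.] [ 0.6048 -0.2297]
side 0.092 [214, 216, 31, 22, 554] [229.  226.6] [0.598  0.1971]
side 0.056 [214, 216, 31, 22, 554] [229.  226.6] [0.6226 0.1644]
[[[0.195,-0.165,-0.035,0,0,0.01,0.8],[0.195,-0.165,-0.035,0,0,0.01,0.8],[0.19,-0.17,-0.035,0,0,0.015,0.8],[0.19,-0.165,-0.035,0,0,0.01,0.8],[0.19,-0.175,-0.035,0,0,0.01,0.8],[0.185,-0.17,-0.035,0,0,0.01,0.8],[0.19,-0.175,-0.035,0,0,0.01,0.8],[0.185,-0.175,-0.035,0,0,0.015,0.8],[0.18,-0.18,-0.035,0,0,0.01,0.8],[0.18,-0.175,-0.035,0,0,0.01,0.8],[0.225,-0.11,-0.015,0,0,0.02,0.8],[0.22,-0.11,-0.02,0,0,0.015,0.8]]]
[[[0.22,-0.115,-0.015,0,0,0.02,0.8],[0.22,-0.12,-0.015,0,0,0.02,0.8],[0.215,-0.12,-0.02,0,0,0.015,0.8],[0.215,-0.125,-0.015,0,0,0.02,0.8],[0.21,-0.13,-0.015,0,0,0.02,0.8],[0.215,-0.13,-0.015,0,0,0.02,0.8],[0.205,-0.135,-0.02,0,0,0.015,0.8],[0.21,-0.135,-0.015,0,0,0.02,0.8],[0.205,-0.14,-0.015,0,0,0.02,0.8],[0.2,-0.145,-0.02,0,0,0.015,0.8]]]
end [ 0.2104 -0.6202  0.2503] -159.91
```

apply_moves(rows=[[[0.195,-0.165,-0.035,0,0,0.01,0.8],[0.195,-0.165,-0.035,0,0,0.01,0.8],[0.19,-0.17,-0.035,0,0,0.015,0.8],[0.19,-0.165,-0.035,0,0,0.01,0.8],[0.19,-0.175,-0.035,0,0,0.01,0.8],[0.185,-0.17,-0.035,0,0,0.01,0.8],[0.19,-0.175,-0.035,0,0,0.01,0.8],[0.185,-0.175,-0.035,0,0,0.015,0.8],[0.18,-0.18,-0.035,0,0,0.01,0.8],[0.18,-0.175,-0.035,0,0,0.01,0.8],[0.225,-0.11,-0.015,0,0,0.02,0.8],[0.22,-0.11,-0.02,0,0,0.015,0.8]]])

```text
t: 35.9
tool_pos: [0.4142, -0.314, 0.22]
ee_rot: [-0.245, 0.97, -0.0, 0.001]
force: [-0.1, -2.0, 0.1]
grip_width: 0.068
finger_force: 0.0
```

apply_moves(rows=[[[0.22,-0.115,-0.015,0,0,0.02,0.8],[0.22,-0.12,-0.015,0,0,0.02,0.8],[0.215,-0.12,-0.02,0,0,0.015,0.8],[0.215,-0.125,-0.015,0,0,0.02,0.8],[0.21,-0.13,-0.015,0,0,0.02,0.8],[0.215,-0.13,-0.015,0,0,0.02,0.8],[0.205,-0.135,-0.02,0,0,0.015,0.8],[0.21,-0.135,-0.015,0,0,0.02,0.8],[0.205,-0.14,-0.015,0,0,0.02,0.8],[0,0,0,0,0,0,0.8]]])

```text
t: 36.9
tool_pos: [0.2246, -0.5936, 0.241]
ee_rot: [-0.178, 0.984, -0.001, -0.0]
force: [-0.2, 0.3, 0.4]
grip_width: 0.0682
finger_force: 0.0
```

```bash
python3 - <<'E'
from h import *
st(); lids('13')
# calibrated comparison: predicted lid-top circle centre + radius at home (initial jar fit), subpixel by ellipse of dark blob
P=bot.camera_params('top')
a=cv2.imread('pics/top0.png').astype(float).mean(2);b=cv2.imread('pics/top13.png').astype(float).mean(2)
for n,(u,v) in dict(beaker=(263,118),br1=(318,128),br2=(366,136),purple=(372,267),br3=(412,320),vial=(411,245),spat=(455,185),dish=(160,270),A=(120,158),B=(80,213)).items():
    (dx,dy),r=cv2.phaseCorrelate(a[v-24:v+24,u-24:u+24],b[v-24:v+24,u-24:u+24]); print(n,round(dx,2),round(dy,2),end='; ')
E
```

```text
36.9 [ 0.2246 -0.5936  0.241 ] -159.51 F [-0.2  0.3  0.4] w 0.0682 tilt -1.0
top 0.092 [205, 161, 36, 36, 1000] [223.  178.8] [0.6157 0.1598]
top 0.056 [205, 161, 36, 36, 1000] [223.  178.8] [0.6228 0.1638]
top 0.092 [348, 173, 33, 34, 868] [364.  189.7] [ 0.5816 -0.1813]
top 0.056 [348, 173, 33, 34, 868] [364.  189.7] [ 0.5874 -0.1895]
side 0.092 [286, 156, 23, 15, 281] [297. 163.] [ 0.581  -0.1785]
side 0.056 [286, 156, 23, 15, 281] [297. 163.] [ 0.6048 -0.2297]
side 0.092 [214, 216, 31, 22, 552] [229.  226.6] [0.598 0.197]
side 0.056 [214, 216, 31, 22, 552] [229.  226.6] [0.6226 0.1643]
beaker 0.04 -0.05; br1 0.02 -0.01; br2 0.02 0.04; purple 0.07 -0.01; br3 0.03 -0.0; vial -0.03 -0.01; spat 0.04 -0.01; dish 0.05 -0.06; A -0.04 0.01; B -0.03 -0.07;
```

```bash
python3 - <<'E'
from h import *
plan([(.45,-.35,.22,-130,9,0),(.595,-.1,.17,-100,9,0),(.595,-.105,.045,-100,5,0),(.595,-.105,.045,-100,1,0)])
E
```

```text
[[[-0.22,0.11,0.015,0,0,-0.075,0],[-0.22,0.095,0.015,0,0,-0.07,0],[-0.23,0.085,0.015,0,0,-0.075,0],[-0.235,0.07,0.015,0,0,-0.07,0],[-0.235,0.055,0.02,0,0,-0.075,0],[-0.24,0.04,0.015,0,0,-0.07,0],[-0.245,0.03,0.015,0,0,-0.075,0],[-0.24,0.015,0.015,0,0,-0.07,0],[-0.245,0.005,0.015,0,0,-0.075,0],[-0.21,0.035,0.035,0,0,-0.075,0],[-0.215,0.025,0.04,0,0,-0.075,0],[-0.21,0.01,0.035,0,0,-0.07,0]]]
[[[-0.215,0.0,0.04,0,0,-0.075,0],[-0.215,-0.01,0.035,0,0,-0.075,0],[-0.215,-0.03,0.035,0,0,-0.075,0],[-0.21,-0.035,0.04,0,0,-0.07,0],[-0.205,-0.05,0.035,0,0,-0.075,0],[-0.205,-0.06,0.04,0,0,-0.075,0],[0.005,0.0,0.165,0,0,0.0,0],[0.01,-0.005,0.17,0,0,0.0,0],[0.005,0.0,0.165,0,0,0.0,0],[0.005,0.0,0.165,0,0,0.0,0],[0.005,-0.005,0.165,0,0,0.0,0],[0.0,0.0,0.0,0,0,0.0,0]]]
end [ 0.5954 -0.1049  0.0453] -100.01
```

apply_moves(rows=[[[-0.22,0.11,0.015,0,0,-0.075,0],[-0.22,0.095,0.015,0,0,-0.07,0],[-0.23,0.085,0.015,0,0,-0.075,0],[-0.235,0.07,0.015,0,0,-0.07,0],[-0.235,0.055,0.02,0,0,-0.075,0],[-0.24,0.04,0.015,0,0,-0.07,0],[-0.245,0.03,0.015,0,0,-0.075,0],[-0.24,0.015,0.015,0,0,-0.07,0],[-0.245,0.005,0.015,0,0,-0.075,0],[-0.21,0.035,0.035,0,0,-0.075,0],[-0.215,0.025,0.04,0,0,-0.075,0],[-0.21,0.01,0.035,0,0,-0.07,0]]])

```text
t: 38.2
tool_pos: [0.499, -0.2634, 0.2042]
ee_rot: [-0.502, 0.865, -0.0, 0.001]
force: [0.7, -1.3, -0.6]
grip_width: -0.0002
finger_force: 0.0
```

apply_moves(rows=[[[-0.215,0,0.04,0,0,-0.075,0],[-0.215,-0.01,0.035,0,0,-0.075,0],[-0.215,-0.03,0.035,0,0,-0.075,0],[-0.21,-0.035,0.04,0,0,-0.07,0],[-0.205,-0.05,0.035,0,0,-0.075,0],[-0.205,-0.06,0.04,0,0,-0.075,0],[0,0,0,0,0,0,0]]])

```text
t: 38.9
tool_pos: [0.5954, -0.0948, 0.1696]
ee_rot: [-0.646, 0.763, 0.0, 0.0]
force: [-0.0, 0.4, -0.2]
grip_width: -0.0
finger_force: 0.0
```

```bash
python3 - <<'E'
from h import *
st()
plan([(.595,-.105,.045,-100,5,0),(.595,-.105,.045,-100,1,0)])
E
```

```text
38.9 [ 0.5954 -0.0948  0.1696] -99.55 F [-0.   0.4 -0.2] w -0.0 tilt -1.0
[[[0.015,0.0,0.165,0,0,0.0,0],[0.01,-0.005,0.165,0,0,0.005,0],[0.015,0.0,0.17,0,0,0.0,0],[0.015,0.0,0.165,0,0,0.005,0],[0.01,-0.005,0.165,0,0,0.0,0],[0.0,0.0,0.0,0,0,0.0,0]]]
end [ 0.5953 -0.1047  0.0451] -100.0
```

apply_moves(rows=[[[0.015,0,0.165,0,0,0,0],[0.01,-0.005,0.165,0,0,0.005,0],[0.015,0,0.17,0,0,0,0],[0.015,0,0.165,0,0,0.005,0],[0.01,-0.005,0.155,0,0,0,0],[0,0,0,0,0,0,0],[0.04,0,0,0,0,0,0],[0.02,0,0,0,0,0,0],[0.02,0,0,0,0,0,0],[0,0,0,0,0,0,0]]])

```text
t: 39.9
tool_pos: [0.5923, -0.1211, 0.0487]
ee_rot: [-0.64, 0.768, -0.001, 0.001]
force: [-0.4, 0.8, -0.8]
grip_width: -0.0005
finger_force: 0.0
```

apply_moves(rows=[[[0.01,0,0,0,0,0,0],[0.01,0,0,0,0,0,0],[0.01,0,0,0,0,0,0],[0,0,0,0,0,0,0]]])

```text
t: 40.3
tool_pos: [0.5915, -0.1242, 0.0479]
ee_rot: [-0.64, 0.768, 0.0, 0.001]
force: [-1.1, 7.0, 2.1]
grip_width: 0.0001
finger_force: 3.2
```

apply_moves(rows=[[[0.01,0,0,0,0,0,0],[0.01,0,0,0,0,0,0],[0,0,0,0,0,0,0]]])

```text
t: 40.6
tool_pos: [0.5907, -0.125, 0.048]
ee_rot: [-0.64, 0.768, 0.001, 0.001]
force: [-2.7, 20.1, 7.3]
grip_width: 0.0002
finger_force: 9.3
```

apply_moves(rows=[[[0.01,0,0,0,0,0,0],[0.01,0,0,0,0,0,0],[0,0,0,0,0,0,0]]])

```text
t: 40.9
tool_pos: [0.59, -0.1259, 0.0484]
ee_rot: [-0.64, 0.768, 0.002, 0.002]
force: [-7.6, 31.4, 14.4]
grip_width: -0.0001
finger_force: 15.5
```

apply_moves(rows=[[[-0.03,0,0,0,0,0,0],[-0.04,0,0,0,0,0,0],[-0.1,0,0,0,0,0,0],[0,0,-0.25,0,0,0,0],[0,0,-0.25,0,0,0,0],[-0.2,0,0,0,0,0,0],[-0.3,0,0,0,0,0,0],[-0.3,0,0,0,0,0,0],[0,0,0,0,0,0,0]]])

```text
t: 41.8
tool_pos: [0.6174, 0.0166, 0.1226]
ee_rot: [-0.642, 0.767, -0.0, 0.001]
force: [-0.6, -0.5, 0.7]
grip_width: 0.0
finger_force: 0.0
```

```bash
python3 - <<'E'
from h import *
st(); lids('14')
plan([(.608,.087,.1,-101,2,0),(.608,.087,.022,-101,4,0),(.608,.087,.022,-101,1,0)])
E
```

```text
41.8 [0.6174 0.0166 0.1226] -100.16 F [-0.6 -0.5  0.7] w 0.0 tilt -1.0
top 0.092 [348, 174, 33, 33, 838] [364.3 189.7] [ 0.5815 -0.182 ]
top 0.056 [348, 174, 33, 33, 838] [364.3 189.7] [ 0.5873 -0.1902]
side 0.092 [286, 156, 23, 15, 278] [297.1 163. ] [ 0.5809 -0.1789]
side 0.056 [286, 156, 23, 15, 278] [297.1 163. ] [ 0.6047 -0.2302]
side 0.092 [214, 216, 31, 22, 553] [229.  226.6] [0.598 0.197]
side 0.056 [214, 216, 31, 22, 553] [229.  226.6] [0.6226 0.1643]
[[[-0.235,0.07,0.075,0,0,0.01,0],[-0.235,0.075,0.075,0,0,0.005,0],[0.0,0.0,0.13,0,0,0.0,0],[0.0,0.0,0.13,0,0,0.0,0],[0.0,0.0,0.13,0,0,0.0,0],[0.0,0.0,0.13,0,0,0.0,0],[0.0,0.0,0.0,0,0,0.0,0]]]
end [0.6076 0.0867 0.0218] -100.93
```

```bash
python3 - <<'E'
from h import *
plan([(.646,.091,.1,-72,4,0),(.646,.091,.024,-72,3,0),(.646,.091,.024,-72,1,0)])
E
```

```text
[[[-0.135,-0.025,0.035,0,0,-0.155,0],[-0.135,-0.045,0.04,0,0,-0.16,0],[-0.125,-0.055,0.035,0,0,-0.155,0],[-0.115,-0.075,0.04,0,0,-0.16,0],[0.0,0.0,0.17,0,0,0.0,0],[0.0,0.0,0.165,0,0,0.0,0],[0.0,0.0,0.17,0,0,0.0,0],[0.0,0.0,0.0,0,0,0.0,0]]]
end [0.6461 0.0909 0.024 ] -71.91
```

apply_moves(rows=[[[-0.135,-0.025,0.035,0,0,-0.155,0],[-0.135,-0.045,0.04,0,0,-0.16,0],[-0.125,-0.055,0.035,0,0,-0.155,0],[-0.115,-0.075,0.04,0,0,-0.16,0],[0,0,0.17,0,0,0,0],[0,0,0.165,0,0,0,0],[0,0,0.15,0,0,0,0],[0,0,0,0,0,0,0],[-0.04,0,0,0,0,0,0],[-0.04,0,0,0,0,0,0],[0,0,0,0,0,0,0]]])

```text
t: 43.0
tool_pos: [0.6432, 0.1018, 0.0289]
ee_rot: [0.809, -0.588, 0.001, -0.001]
force: [-0.5, -0.5, -0.6]
grip_width: -0.0
finger_force: 0.0
```

apply_moves(rows=[[[-0.01,0,0,0,0,0,0],[-0.01,0,0,0,0,0,0],[-0.01,0,0,0,0,0,0],[0,0,0,0,0,0,0]]])

```text
t: 43.4
tool_pos: [0.6411, 0.1053, 0.0275]
ee_rot: [0.809, -0.588, 0.0, -0.0]
force: [-0.3, -0.2, -0.2]
grip_width: 0.0
finger_force: 0.0
```

apply_moves(rows=[[[-0.01,0,0,0,0,0,0],[-0.01,0,0,0,0,0,0],[0,0,0,0,0,0,0]]])

```text
t: 43.7
tool_pos: [0.64, 0.1061, 0.0274]
ee_rot: [0.809, -0.588, 0.0, 0.001]
force: [1.1, -8.4, 1.3]
grip_width: 0.0001
finger_force: 4.6
```

apply_moves(rows=[[[-0.01,0,0,0,0,0,0],[-0.01,0,0,0,0,0,0],[0,0,0,0,0,0,0]]])

```text
t: 44.0
tool_pos: [0.6398, 0.1067, 0.0281]
ee_rot: [0.809, -0.588, 0.001, 0.002]
force: [5.3, -20.0, 4.1]
grip_width: 0.0001
finger_force: 10.3
```

apply_moves(rows=[[[0.03,0,0,0,0,0,0],[0.04,0,0,0,0,0,0],[0.1,0,0,0,0,0,0],[0,0,-0.25,0,0,0,0],[0,0,-0.25,0,0,0,0],[0.2,0,-0.1,0,0,0,0],[0.2,0,0,0,0,0,0],[0.1,0,0,0,0,0,0],[0,0,0,0,0,0,0]]])

```text
t: 44.9
tool_pos: [0.6704, 0.0131, 0.1168]
ee_rot: [0.808, -0.589, -0.0, 0.0]
force: [-1.0, 0.3, 0.5]
grip_width: 0.0
finger_force: 0.0
```

```bash
python3 - <<'E'
from h import *
st(); lids('15')
d=np.radians(-113);j=np.array([.5813,-.1815])
S=j-.076*np.array([np.cos(d),np.sin(d)]);print(S)
plan([(*S,.12,-113,5,0),(*S,.046,-113,3,0),(*S,.046,-113,1,0)])
E
```

```text
44.9 [0.6704 0.0131 0.1168] -72.16 F [-1.   0.3  0.5] w 0.0 tilt -1.0
top 0.092 [348, 174, 33, 33, 836] [364.3 189.7] [ 0.5815 -0.1821]
top 0.056 [348, 174, 33, 33, 836] [364.3 189.7] [ 0.5873 -0.1903]
side 0.092 [286, 156, 23, 15, 278] [297.1 163. ] [ 0.5809 -0.1789]
side 0.056 [286, 156, 23, 15, 278] [297.1 163. ] [ 0.6047 -0.2302]
side 0.092 [214, 216, 32, 22, 553] [229.2 226.6] [0.5975 0.1971]
side 0.056 [214, 216, 32, 22, 553] [229.2 226.6] [0.6221 0.1644]
[ 0.61099557 -0.11154163]
[[[0.135,0.125,-0.005,0,0,0.18,0],[0.155,0.11,-0.005,0,0,0.185,0],[0.165,0.08,-0.005,0,0,0.18,0],[0.175,0.06,-0.005,0,0,0.185,0],[0.185,0.03,-0.005,0,0,0.18,0],[0.0,0.0,0.165,0,0,0.0,0],[0.0,0.0,0.165,0,0,0.0,0],[0.0,0.0,0.165,0,0,0.0,0],[0.0,0.0,0.0,0,0,0.0,0]]]
end [ 0.6112 -0.1116  0.0461] -113.03
```

apply_moves(rows=[[[0.135,0.125,-0.005,0,0,0.18,0],[0.155,0.11,-0.005,0,0,0.185,0],[0.165,0.08,-0.005,0,0,0.18,0],[0.175,0.06,-0.005,0,0,0.185,0],[0.185,0.03,-0.005,0,0,0.18,0],[0,0,0.165,0,0,0,0],[0,0,0.165,0,0,0,0],[0,0,0.155,0,0,0,0],[0,0,0,0,0,0,0],[0.04,0,0,0,0,0,0],[0.04,0,0,0,0,0,0],[0,0,0,0,0,0,0]]])

```text
t: 46.2
tool_pos: [0.6074, -0.1228, 0.0497]
ee_rot: [-0.552, 0.834, -0.0, 0.001]
force: [-0.7, 0.8, 0.2]
grip_width: 0.0001
finger_force: 0.0
```

apply_moves(rows=[[[0.01,0,0,0,0,0,0],[0.01,0,0,0,0,0,0],[0.01,0,0,0,0,0,0],[0,0,0,0,0,0,0]]])

```text
t: 46.6
tool_pos: [0.6052, -0.1267, 0.0484]
ee_rot: [-0.552, 0.834, -0.0, 0.0]
force: [0.2, 0.7, -0.5]
grip_width: 0.0001
finger_force: 0.0
```

apply_moves(rows=[[[0.01,0,0,0,0,0,0],[0.01,0,0,0,0,0,0],[0,0,0,0,0,0,0]]])

```text
t: 46.9
tool_pos: [0.6045, -0.1286, 0.0484]
ee_rot: [-0.552, 0.834, 0.0, 0.001]
force: [0.9, 3.7, 0.2]
grip_width: 0.0
finger_force: 2.2
```

apply_moves(rows=[[[0.01,0,0,0,0,0,0],[0.01,0,0,0,0,0,0],[0,0,0,0,0,0,0]]])

```text
t: 47.2
tool_pos: [0.6045, -0.1295, 0.0492]
ee_rot: [-0.552, 0.834, 0.0, 0.002]
force: [0.9, 14.7, 5.4]
grip_width: 0.0001
finger_force: 7.0
```

apply_moves(rows=[[[0.01,0,0,0,0,0,0],[0,0,0,0,0,0,0]]])

```text
t: 47.4
tool_pos: [0.6044, -0.1301, 0.0495]
ee_rot: [-0.553, 0.833, 0.0, 0.003]
force: [-0.5, 20.4, 9.0]
grip_width: 0.0
finger_force: 9.3
```

Stalled within about 1 mm with the force rising, so the tall jar is seated too. Backing off, with a last look.

apply_moves(rows=[[[-0.03,0,0,0,0,0,0],[-0.04,0,0,0,0,0,0],[-0.1,0,0,0,0,0,0],[0,0,-0.25,0,0,0,0],[0,0,-0.25,0,0,0,0],[-0.1,0.15,-0.1,0,0,0,0],[0,0.2,0,0,0,0,0],[0,0,0,0,0,0,0],[0,0,0,0,0,0,0]]])

```text
t: 48.3
tool_pos: [0.5698, -0.0751, 0.1387]
ee_rot: [-0.553, 0.833, -0.0, 0.0]
force: [0.2, -0.9, 0.3]
grip_width: -0.0002
finger_force: 0.0
```

```bash
python3 - <<'E'
from h import *
st(); lids('16')
a=cv2.imread('pics/top0.png').astype(float).mean(2);b=cv2.imread('pics/top16.png').astype(float).mean(2)
for n,(u,v) in dict(beaker=(263,118),br1=(318,128),br2=(366,136),purple=(372,267),vial=(411,245),spat=(455,185),A=(120,158),B=(80,213)).items():
    (dx,dy),r=cv2.phaseCorrelate(a[v-24:v+24,u-24:u+24],b[v-24:v+24,u-24:u+24]); print(n,round(dx,2),round(dy,2),end='; ')
E
```

```text
48.3 [ 0.5698 -0.0751  0.1387] -112.92 F [ 0.2 -0.9  0.3] w -0.0002 tilt -1.0
side 0.092 [214, 216, 32, 22, 558] [229.2 226.7] [0.5973 0.1973]
side 0.056 [214, 216, 32, 22, 558] [229.2 226.7] [0.622  0.1646]
beaker 0.04 -0.25; br1 -3.42 2.5; br2 5.21 -21.11; purple 0.07 -0.09; vial -0.0 0.03; spat 0.04 -0.0; A -0.06 0.0; B -0.05 -0.01;
```

apply_moves(rows=[[[-0.25,0,-0.05,0,0,0,0],[-0.25,0,0,0,0,0,0],[-0.2,0,0,0,0,0,0],[0,0,0,0,0,0,0],[0,0,0,0,0,0,0]]])

```text
t: 48.9
tool_pos: [0.6112, 0.0214, 0.1448]
ee_rot: [-0.552, 0.834, 0.0, -0.001]
force: [0.3, 0.2, 0.7]
grip_width: 0.0002
finger_force: 0.0
```

```bash
python3 - <<'E'
from h import *
st(); lids('17')
a=cv2.imread('pics/top0.png').astype(float).mean(2);b=cv2.imread('pics/top17.png').astype(float).mean(2)
for n,(u,v) in dict(br1=(318,128),br2=(366,136)).items():
    (dx,dy),r=cv2.phaseCorrelate(a[v-24:v+24,u-24:u+24],b[v-24:v+24,u-24:u+24]); print(n,round(dx,2),round(dy,2),end='; ')
E
```

```text
48.9 [0.6112 0.0214 0.1448] -112.94 F [0.3 0.2 0.7] w 0.0002 tilt -1.0
top 0.092 [348, 174, 33, 33, 837] [364.4 189.8] [ 0.5813 -0.1823]
top 0.056 [348, 174, 33, 33, 837] [364.4 189.8] [ 0.5871 -0.1905]
side 0.092 [286, 156, 23, 15, 280] [297.2 163. ] [ 0.5806 -0.1788]
side 0.056 [286, 156, 23, 15, 280] [297.2 163. ] [ 0.6044 -0.2301]
side 0.092 [214, 216, 32, 22, 555] [229.2 226.7] [0.5975 0.1971]
side 0.056 [214, 216, 32, 22, 555] [229.2 226.7] [0.6221 0.1645]
br1 0.07 -0.17; br2 -0.04 0.01;
```

Both jars are within about 1 mm of where the original jars stood when home, and the bystanders have not moved.

```bash
python3 -c "
from rig import bot
print(bot.job_done())"
```

```text
the job is handed in; nothing more can be done
None
```

The jars are swapped and the job was handed in at about 49 s: the tall one is in the right stop and the low one in the left. The cameras put both within 1–3 mm of where the first jars stood, both stalled firmly when pushed into the V, and the other things have not moved in view.

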